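Lock a filter cartridge into a garden pump

ROBOT

A 7-joint arm with a two-finger parallel gripper is mounted at the origin on the work surface. World frame = base frame: x ahead of the robot, y to its left, z up, the work surface at z = 0. Lengths are in m, angles in rad, forces in N, time in s.
With the tool pointing down it reaches from about 0.425 to 0.875 m from the base axis. Payload 4.7 kg.
Tool frame: the origin (TCP) lies between the finger pads; the fingertips stand 11 mm ahead of it and the grasp point (between the pads) lies 8 mm behind it; z points along the fingers, y is the direction in which the jaws open and shut (so a half turn about z gives the same grasp; the last joint's range is limited). The gripper opens to 87 mm and grips with 3 to 60 N. Pads are 19 mm wide; open, the fingers measure 117 mm over their backs; the gripper's body (75 mm by 190 mm) begins 51 mm behind the grasp point.
Start: joints at [1.291, 0.321, -0.07, 1.45, 0.023, 1.371, -0.057], TCP at [0.188, -0.622, 0.201] pointing down, gripper open.
Joint ranges: [-2.86, 2.86], [-0.3, 2.09], [-1.38, 1.24], [0.06, 2.45], [-1.56, 4.7], [0.09, 2.05], [-2.69, 2.69]. Speed limits (rad/s): [2.57, 2.57, 3.14, 3.14, 3.14, 3.14, 3.14].

INTERFACE

Orientations are given as a rotation vector (axis times angle).
In Python, from bench import ctrl gives the robot as it stands.
- The arm moves only by the tool servo_tool, never from a script. Its argument "series" is a list of rows, each an object with "travel": the shift along the tool's x, y, z in m, a list of three; "angular": the turn, a rotation vector about the tool's x, y, z in rad, a list of three. A call has 1 to 5 rows; each row shifts and turns the commanded pose from where the row before left it, along the tool's axes as they then stand; what a row does not reach is not made up. A row lasts 1/10 s, in which the tool goes at most 50 mm and 8.59 degrees, less where a joint would pass 70% of its speed; a pose out of reach is approached as far as the arm can. A call with a gripper value outside its range is refused whole. "claw" is the finger opening in m, from 0 to 0.087, set as the call begins (left out, the last holds). The fingers move at their own pace and stop on an object; "squeeze" is the grip in N (left out, the last holds). Time passes only in rows, so rows that do not move let the fingers close. It gives the time, the measured TCP pose, the force and the opening at its end, in the units of the state.
- ctrl.get_state(): the state, without advancing time (a new reading comes with each control period).
- ctrl.get_image(name): name is "side" or "top" or "wrist"; returns the picture (400x640x3 uint8, red, green, blue); there is no depth.
- ctrl.calibration(name): a dict with "fx", "fy", "cx", "cy" (pixels), "distortion" ([k1, k2, p1, p2, k3] as OpenCV has them; the pictures are not rectified), "rvec" (rotation vector, rad) and "tvec" (3), from world to camera coordinates, as OpenCV has them. Camera axes: x right, y down, z forward; pixel columns grow to the right and rows downward; lengths in m; the calibration is good to about 2 mm. A picture is of the moment at which its call begins: read the wrist's pose just before it. calibration takes no time and is no camera call; for the wrist camera it gives the pose at the moment of the call.
- ctrl.close_job(): hands the job in, once; it reports no verdict.
The state is a dict: "time": time; "joint_positions": joint angles; "qd": joint speeds; "joint_torque": joint torques, N m; "position": TCP position; "tool_rot": TCP orientation; "ft_force": force on the tool from outside, world axes, zero at the start; "torque": the same for the moment, N m; "grip_width": opening from 0.0 (shut) to 1.0 (fully open).
Only numpy, scipy, OpenCV 4.12 (cv2) and the standard library are available. Lean on these libraries where they do the work, as an engineer would, in place of code of your own. Each camera call takes 0.05 s, during which the arm holds its last target.

TASK

Fit the filter cartridge that lies in the cradle to the garden pump: first stand it upright on its foot on the bare counter and let go of it, then take it up again, push it down into the pump's bayonet port with its two lugs in the two slots, and twist it clockwise (seen from above) a quarter turn to the stop, so that it stays locked when you let go. Leave the bottle, the bin and the brush where they are.

Things in the scene. Friction and masses are not known exactly. Their poses are not given: they have to be found in the camera images.
- cartridge: loose filter cartridge, 0.14 kg, 94 mm high; origin on its axis, half-way up (47 mm above its foot); z runs from foot to bar end. Grey stub 40 mm across, 32 mm high, chamfered foot; then white round head 48 mm across, 32 to 64 mm above the foot; then the grip bar. At the start it lies in the cradle, origin 70 mm above the counter, bar end 30 degrees up, its x level
- bar (a point): centre of the cartridge's white flat grip bar, 32 mm above the cartridge's origin along its z; axes as the cartridge. Bar 46 mm long along x, 12 mm thick along y, 30 mm high along z (64 to 94 mm above the foot)
- lugs (a point): point on the cartridge's axis level with its two lugs, 37 mm below its origin; axes as the cartridge. One lug along +x, one along -x, in line with the bar: each 12 mm wide, 8 mm high (6 to 14 mm above the foot), reaching 27 mm from the axis
- cradle: fixed sloping wooden cradle on a 110 x 36 mm base, with two low steel saddles and a foot stop, all within 18 mm of its middle line and below the cartridge's axis; the cartridge lies along it, bar end up the slope (30 degrees) towards the cradle's -x. Origin on the counter, 70 mm under the cartridge's origin. Nothing reaches up beside the cartridge
- port (a point): centre of the mouth of the pump's bayonet port, facing up, z up, 100 mm above the counter. Black collar 76 mm across, bore 44 mm, steel lip 8 mm thick with two slots along +x and -x, 18 mm wide, 61 mm across both; below the lip a groove 12 mm high. With the lugs in it the cartridge turns only clockwise (from above), 90 degrees to a stop; its bar then lies along the point's y
- plunger_top (a point): middle of the sprung rubber plunger in the port, at first 10 mm below the mouth. The cartridge's foot pushes it down: about 3 N at first, 8 N at the bottom, where the cartridge's origin is 21 mm above the mouth and the lugs are free to turn. Let go: turned, it lifts about 4 mm against the lip (origin 25 mm above the mouth); unturned, it springs up to 37 mm
- motor (a point): middle of the pump's grey motor, 134 mm along the port's +x and 56 mm above the counter; an obstacle: a lying cylinder 92 mm thick, from 65 to 202 mm along the port's +x, 110 mm high with its top box. A brass outlet 38 mm thick sticks out to 74 mm along the port's -y, centred 38 mm above the counter
- bottle: bystander: clear bottle with paper label, 60 mm across, 170 mm high; origin at its foot
- bin: bystander: open green bin 130 x 100 mm, 60 mm high; origin under its centre
- brush: bystander: brush with a wooden handle lying on the counter; origin at its underside

How it is judged:
On the way, in this order (a step that is already met when the one before it is completed fails the run):
1. the cartridge stands upright on the counter, let go (height (world z) of cartridge below 0.053 m and angle between cartridge's own z axis and vertical below 0.1 rad and z of port in the frame of cartridge above 0 m and contact force between cartridge and the arm below 0.05 N and contact force between cartridge and the fingers below 0.05 N), for 0.2 s.
2. the cartridge is pushed down into the port, lugs in the slots (z of cartridge in the frame of port below 0.031 m and horizontal distance between cartridge and port below 0.008 m and angle between the x axis of cartridge and the x axis of port, either way round below 0.6 rad).
At the end, for the whole second after the job is handed in: The cartridge sits upright (within 0.12 rad) in the port, its origin within 8 mm of the port's axis and less than 30 mm above the mouth, its bar turned at least 1.3 rad from the slots, at rest and let go (z of cartridge in the frame of port below 0.03 m and horizontal distance between cartridge and port below 0.008 m and angle between cartridge's own z axis and vertical below 0.12 rad and angle between the x axis of cartridge and the x axis of port, either way round above 1.3 rad and linear speed of cartridge below 0.02 m/s); the robot touches nothing.
It fails at once if the bottle is moved more than 30 mm (distance of bottle from where it was at the start of the episode above 0.03 m).
It fails at once if the bin is moved more than 30 mm (distance of bin from where it was at the start of the episode above 0.03 m).
It fails at once if the brush is moved more than 30 mm (distance of brush from where it was at the start of the episode above 0.03 m).
It also fails if it takes over 67 s, if anything falls off the work surface, if the arm or the gripper's body presses on something with over 40 N, if the wrist force passes 120 N, or if a joint passes its speed limit or range.

## Working session

There is one attempt and no reset: what is moved stays moved. The work goes in short steps, Python scripts to look and compute and a tool call to move; the robot and the scene stay as the last step left them, time stands still between calls to the robot, and variables do not carry over. Pictures are saved under pics/ and viewed, and the job is handed in when it is done.

Besides the shell and the picture viewer there is one more tool, called after "Call:" as name(argument=value, ...) on one line, values as JSON. servo_tool: Moves the arm, as the interface text tells. Its arguments: {"type":"object","properties":{"series":{"type":"array","items":{"type":"object","properties":{"travel":{"type":"array","items":{"type":"number"}},"angular":{"type":"array","items":{"type":"number"}}}}},"claw":{"type":"number"},"squeeze":{"type":"number"}},"required":["series"]}

```bash
ls; mkdir -p pics
python3 - <<'E'
from bench import ctrl
import cv2
s=ctrl.get_state();print(s)
for n in("side","top","wrist"):
    print(n,ctrl.calibration(n))
    cv2.imwrite(f"pics/{n}0.png",ctrl.get_image(n)[:,:,::-1])
E
```

```text
pics
{'time': 0.0, 'joint_positions': array([ 1.29109778,  0.32185083, -0.07006745,  1.45169318,  0.02262365,
        1.37079029, -0.05692373]), 'qd': array([ 0.00018872, -0.00176858,  0.00091662,  0.00094435,  0.00022703,
        0.00147391,  0.001561  ]), 'joint_torque': array([-7.61250885e-04, -4.91287100e+01, -4.04512407e-01, -3.12527382e+01,
       -6.38915668e-02,  4.36248269e-02,  1.86473567e-04]), 'position': array([ 0.18799   , -0.62159256,  0.20033423]), 'tool_rot': array([-3.10586708e+00, -4.59553021e-01,  6.45989916e-04]), 'ft_force': array([ 1.00567308, -0.90391784,  0.10796449]), 'torque': array([ 0.0023868 ,  0.02218157, -0.13036881]), 'grip_width': 0.9994265446037987}
side {'fx': 420.8338677503216, 'fy': 420.8338677503216, 'cx': 313.9675182859675, 'cy': 188.66020861152805, 'distortion': array([-0.04264622,  0.        ,  0.        ,  0.        ,  0.        ]), 'rvec': array([ 0.168258  , -2.8355606 ,  1.18485607]), 'tvec': array([0.58166917, 0.10761888, 1.2912554 ])}
top {'fx': 388.0329162190537, 'fy': 388.0329162190537, 'cx': 325.5626905597628, 'cy': 198.1104122624711, 'distortion': array([-0.04416629,  0.        ,  0.        ,  0.        ,  0.        ]), 'rvec': array([ 2.1052652 , -2.14797935,  0.1814073 ]), 'tvec': array([0.02126284, 0.59708854, 1.16038412])}
wrist {'fx': 278.68487058810086, 'fy': 278.68487058810086, 'cx': 324.3379355862828, 'cy': 202.17952897672137, 'distortion': array([-0.03701389,  0.        ,  0.        ,  0.        ,  0.        ]), 'rvec': array([-2.34323278,  1.73762817,  0.23792999]), 'tvec': array([-0.64766387, -0.03235002,  0.39053979])}
```

View pics/side0.png

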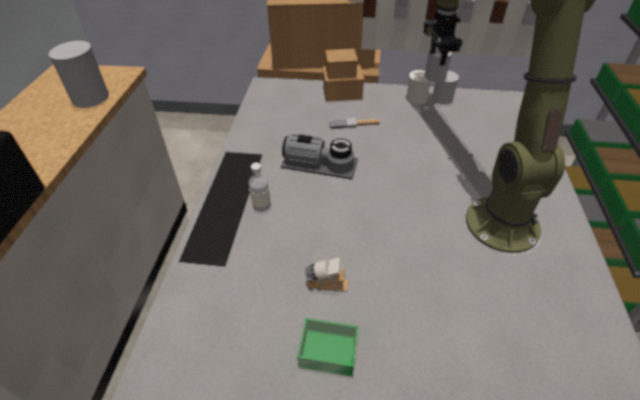

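View pics/top0.png

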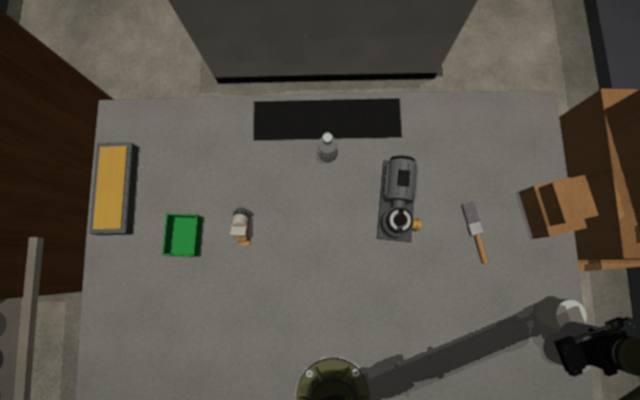

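View pics/wrist0.png

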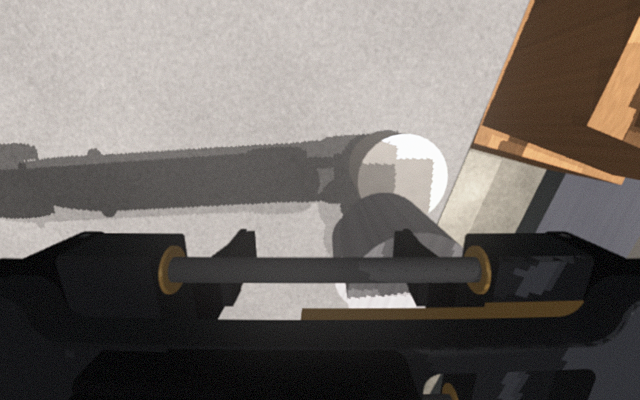

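```bash
cat > h.py <<'E'
import numpy as np, cv2
from bench import ctrl
from scipy.spatial.transform import Rotation as Rn
def ray(c,px):
    K=np.array([[c['fx'],0,c['cx']],[0,c['fy'],c['cy']],[0,0,1]])
    u=cv2.undistortPoints(np.array([[px]],float),K,np.array(c['distortion']))[0,0]
    R=Rn.from_rotvec(c['rvec']).as_matrix()
    o=-R.T@c['tvec']; d=R.T@np.array([u[0],u[1],1]); return o,d/np.linalg.norm(d)
def onz(c,px,z):
    o,d=ray(c,px); return o+d*(z-o[2])/d[2]
def tri(c1,p1,c2,p2):
    o1,d1=ray(c1,p1);o2,d2=ray(c2,p2)
    t=np.linalg.lstsq(np.c_[d1,-d2],o2-o1,rcond=None)[0]
    a=o1+d1*t[0];b=o2+d2*t[1]; return (a+b)/2,np.linalg.norm(a-b)
def proj(c,P):
    K=np.array([[c['fx'],0,c['cx']],[0,c['fy'],c['cy']],[0,0,1]])
    return cv2.projectPoints(np.atleast_2d(np.array(P,float)),c['rvec'],c['tvec'],K,np.array(c['distortion']))[0][:,0]
def crop(img,x,y,w,h,s,name):
    cv2.imwrite(name,cv2.resize(img[y:y+h,x:x+w,::-1],None,fx=s,fy=s,interpolation=cv2.INTER_CUBIC))
E
python3 - <<'E'
from h import *
t=cv2.imread('pics/top0.png')[:,:,::-1];s=cv2.imread('pics/side0.png')[:,:,::-1]
a=cv2.resize(t[190:260,205:275],(400,400),interpolation=cv2.INTER_CUBIC)
b=cv2.resize(t[145:255,360:470],(400,400),interpolation=cv2.INTER_CUBIC)
c=cv2.resize(s[245:305,295:355],(400,400),interpolation=cv2.INTER_CUBIC) 
cv2.imwrite('pics/z0.png',np.hstack([a,b])[:,:,::-1]);cv2.imwrite('pics/z1.png',np.hstack([c,cv2.resize(s[110:190,280:360],(400,400),interpolation=cv2.INTER_CUBIC)])[:,:,::-1])
T=ctrl.calibration('top');S=ctrl.calibration('side')
print('port',onz(T,(399,220),.1),tri(T,(399,220),S,(341,147)))
print('cart',onz(T,(240,225),.07)); print('bottle',onz(T,(328,138),.17),'bin',onz(T,(183,235),.03))
W=ctrl.calibration('wrist');st=ctrl.get_state()
Rt=Rn.from_rotvec(st['tool_rot']).as_matrix();Rc=Rn.from_rotvec(W['rvec']).as_matrix()
print('Rt',Rt.round(3));print('cam in tool',Rt.T@(-Rc.T@W['tvec']-st['position']),(Rt.T@Rc.T).round(3))
E
```

```text
port [ 0.51835542 -0.20797669  0.1       ] (array([ 0.51920725, -0.21002673,  0.08876462]), np.float64(0.000904396360444235))
cart [0.51630792 0.27223986 0.07      ]
bottle [ 0.7535464 -0.0017266  0.17     ] bin [0.49235698 0.46231604 0.03      ]
Rt [[ 0.957  0.29  -0.001]
 [ 0.29  -0.957  0.001]
 [-0.    -0.001 -1.   ]]
cam in tool [ 0.0730615  -0.00131541 -0.18321082] [[ 0.    -0.964 -0.266]
 [ 1.     0.001 -0.   ]
 [ 0.    -0.266  0.964]]
```

View pics/z0.png

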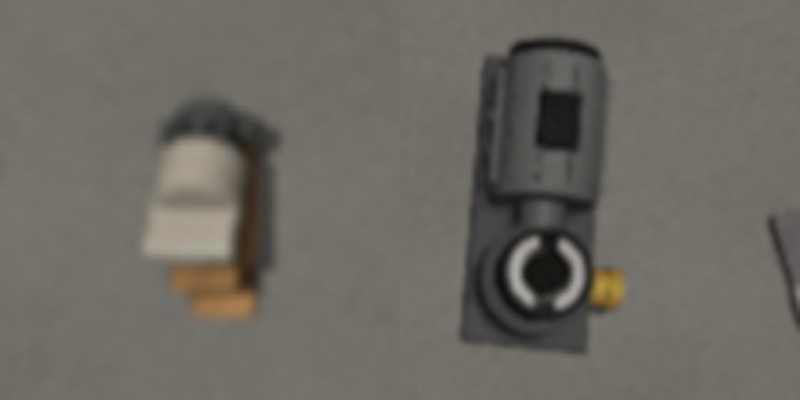

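View pics/z1.png

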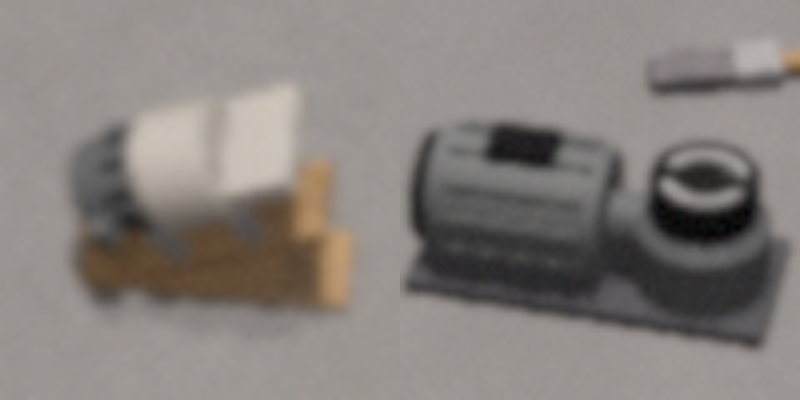

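Call:
servo_tool(series=[{"travel":[0.02,-0.02,-0.02],"angular":[0,0,0.0588]},{"travel":[0.02,-0.02,-0.02],"angular":[0,0,0.0588]},{"travel":[0.02,-0.02,-0.02],"angular":[0,0,0.0588]},{"travel":[0.02,-0.02,-0.02],"angular":[0,0,0.0588]},{"travel":[0.02,-0.02,-0.02],"angular":[0,0,0.0588]}])

```text
time: 0.65
position: [0.2691, -0.5054, 0.302]
tool_rot: [-3.141, 0.005, 0.001]
ft_force: [0.5, -0.1, 0.1]
grip_width: 1.0
```

Call:
servo_tool(series=[{"travel":[0.028,-0.04,0]},{"travel":[0.028,-0.04,0]},{"travel":[0.028,-0.04,0]},{"travel":[0.028,-0.04,0]},{"travel":[0.028,-0.04,0]}])

```text
$.series[0]: bad value
```

Call:
servo_tool(series=[{"travel":[0.028,-0.04,0],"angular":[0,0,0]},{"travel":[0.028,-0.04,0],"angular":[0,0,0]},{"travel":[0.028,-0.04,0],"angular":[0,0,0]},{"travel":[0.028,-0.04,0],"angular":[0,0,0]},{"travel":[0.028,-0.04,0],"angular":[0,0,0]}])

```text
time: 1.15
position: [0.4095, -0.3048, 0.3014]
tool_rot: [3.141, -0.001, -0.0]
ft_force: [0.7, -0.3, -0.1]
grip_width: 1.001
```

Call:
servo_tool(series=[{"travel":[0.033,-0.037,0],"angular":[0,0,0]},{"travel":[0.033,-0.037,0],"angular":[0,0,0]},{"travel":[0.02,-0.02,0],"angular":[0,0,0]},{"travel":[0,0,0],"angular":[0,0,0]}])

```text
time: 1.55
position: [0.4977, -0.2072, 0.3011]
tool_rot: [-3.139, -0.014, -0.001]
ft_force: [-0.6, -0.0, -0.3]
grip_width: 0.998
```

Run:
```python
from h import *
np.set_printoptions(precision=4,suppress=True)
W=ctrl.calibration('wrist');i=ctrl.get_image('wrist');s=ctrl.get_state()
print(s['position'],s['tool_rot'],s['joint_positions'],s['time'])
np.save('w1.npy',W,allow_pickle=True)
cv2.imwrite('pics/w1.png',i[:,:,::-1]);print(proj(W,[[.519,-.209,.1]]))
```

```text
[ 0.4959 -0.2103  0.3011] [-3.1409 -0.0075  0.0007] [ 0.7737  0.0752 -0.4464  1.5512  0.032   1.5232 -1.2392] 1.6
[[327.2504 164.1189]]
```

View pics/w1.png

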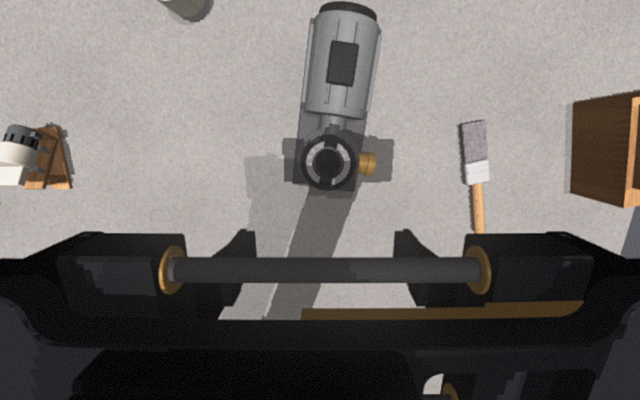

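Run:
```python
from h import *
i=cv2.imread('pics/w1.png')[:,:,::-1]
a=cv2.resize(i[125:205,290:370],(560,560),interpolation=cv2.INTER_CUBIC)
cv2.imwrite('pics/w1z.png',a[:,:,::-1])
```

```text
(no output)
```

View pics/w1z.png

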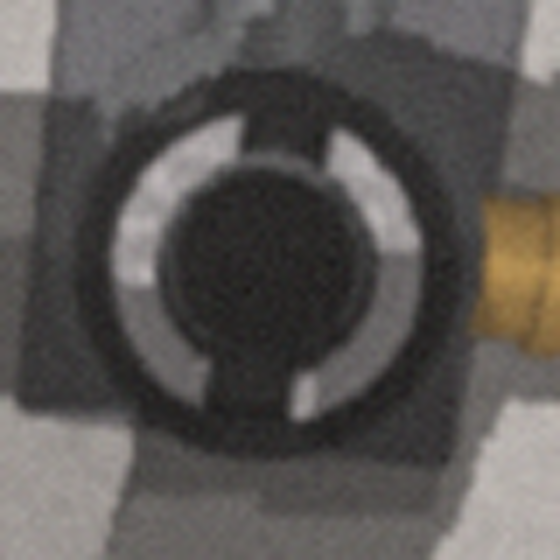

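```bash
cat > port.py <<'E'
from h import *
def port(i,W,c0,rad=32,thr=75,s=8):
    # rectify to mouth plane by homography
    g=cv2.cvtColor(np.ascontiguousarray(i),cv2.COLOR_RGB2GRAY)
    N=400; sc=.1/N  # 0.25mm/px window 100mm
    corners=np.array([[c0[0]+a,c0[1]+b,.1] for a,b in((.05,.05),(.05,-.05),(-.05,-.05),(-.05,.05))])
    px=proj(W,corners).astype(np.float32)
    H=cv2.getPerspectiveTransform(px,np.array([[0,0],[N,0],[N,N],[0,N]],np.float32))
    r=cv2.warpPerspective(g,H,(N,N),flags=cv2.INTER_CUBIC)
    m=(r>thr).astype(np.uint8)
    yy,xx=np.mgrid[:N,:N]; m[np.hypot(xx-N/2,yy-N/2)>38/.25]=0
    n,l,st,ce=cv2.connectedComponentsWithStats(m)
    keep=np.isin(l,[k for k in range(1,n) if st[k,4]>1500])
    cv2.imwrite('pics/pm.png',np.hstack([r,(keep*255).astype(np.uint8)]))
    pts=np.argwhere(keep)[:,::-1].astype(np.float32)
    # outer edge: farthest by angle, algebraic circle fit
    c=np.array([N/2,N/2])
    for k in range(5):
        d=pts-c; an=np.arctan2(d[:,1],d[:,0]);rr=np.hypot(*d.T)
        P=[];Q=[]
        for b in np.arange(-np.pi,np.pi,.05):
            q=(an>=b)&(an<b+.05)
            if q.sum()>60: P.append(pts[q][rr[q].argmax()]);Q.append(pts[q][rr[q].argmin()])
        out=[]
        for S in(P,Q):
            S=np.array(S);A=np.c_[2*S,np.ones(len(S))];x=np.linalg.lstsq(A,(S**2).sum(1),rcond=None)[0]
            out.append((x[:2],np.sqrt(x[2]+x[:2]@x[:2])))
        c=out[0][0]
    f=lambda p:(c0[0]+(N/2-p[1])*sc, c0[1]+(N/2-p[0])*sc)
    print('outer',f(out[0][0]),out[0][1]*.25,'inner',f(out[1][0]),out[1][1]*.25,len(P))
    d=pts-c; rr=np.hypot(*d.T); q=(rr>24/.25)&(rr<29/.25); wa=np.arctan2(-d[q,0],-d[q,1]) # world angle: x=-py,y=-px
    h=np.histogram(np.degrees(wa)%360,360,(0,360))[0]; z=np.where(h<h.max()*.4)[0]; print('gaps deg',z)
    z2=z*1.0+.5; print('slot axis deg',np.degrees(np.angle(np.exp(2j*np.radians(z2)).mean()))/2)
if __name__=='__main__':
    W=np.load('w1.npy',allow_pickle=True).item()
    i=cv2.imread('pics/w1.png')[:,:,::-1]
    for t in(65,80,95): port(i,W,(.519,-.209),thr=t)
E
python3 port.py
```

```text
outer (np.float64(0.5197797693717602), np.float64(-0.20932636761504342)) 30.665951582138813 inner (np.float64(0.5191160862162205), np.float64(-0.2096362582684758)) 20.743847864328217 113
gaps deg [  0   1   2   3   4   5   6   7   8   9 154 155 156 157 158 159 160 161
 162 163 164 165 166 167 168 169 170 171 172 173 174 175 176 177 178 179
 180 181 182 183 184 185 186 187 188 189 335 336 337 338 339 340 341 342
 343 344 345 346 347 348 349 350 351 352 353 354 355 356 357 358 359]
slot axis deg -7.753058731987873
outer (np.float64(0.5208566650913715), np.float64(-0.2094660971362579)) 30.65992394917482 inner (np.float64(0.5193973322534402), np.float64(-0.2097456792463014)) 21.476969678022176 101
gaps deg [  0   1   2   3   4   5   6   7   8   9 152 153 154 155 156 157 158 159
 160 161 162 163 164 165 166 167 168 169 170 171 172 173 174 175 176 177
 178 179 180 181 182 183 184 185 186 187 188 189 190 334 335 336 337 338
 339 340 341 342 343 344 345 346 347 348 349 350 351 352 353 354 355 356
 357 358 359]
slot axis deg -8.258531755675707
outer (np.float64(0.521172767543304), np.float64(-0.20946195120848768)) 30.10205272413279 inner (np.float64(0.5194113445453131), np.float64(-0.20980174288900608)) 22.21346999932685 98
gaps deg [  0   1   2   3   4   5   6   7   8   9  10 151 152 153 154 155 156 157
 158 159 160 161 162 163 164 165 166 167 168 169 170 171 172 173 174 175
 176 177 178 179 180 181 182 183 184 185 186 187 188 189 190 191 333 334
 335 336 337 338 339 340 341 342 343 344 345 346 347 348 349 350 351 352
 353 354 355 356 357 358 359]
slot axis deg -8.257941717147622
```

View pics/pm.png

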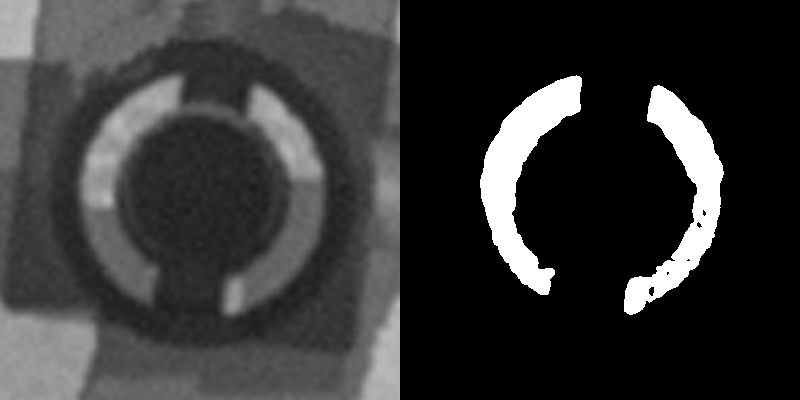

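Call:
servo_tool(series=[{"travel":[-0.004,-0.048,0],"angular":[0,0,0]},{"travel":[-0.004,-0.048,0],"angular":[0,0,0]},{"travel":[-0.004,-0.048,0],"angular":[0,0,0]},{"travel":[-0.004,-0.048,0],"angular":[0,0,0]},{"travel":[-0.004,-0.048,0],"angular":[0,0,0]}])

```text
time: 2.1
position: [0.4742, 0.0271, 0.3014]
tool_rot: [3.14, -0.006, 0.0]
ft_force: [1.0, 0.0, 0.7]
grip_width: 0.999
```

Call:
servo_tool(series=[{"travel":[-0.004,-0.048,0],"angular":[0,0,0]},{"travel":[-0.004,-0.048,0],"angular":[0,0,0]},{"travel":[-0.004,-0.048,0],"angular":[0,0,0]},{"travel":[-0.004,-0.048,0],"angular":[0,0,0]},{"travel":[0,-0.02,0],"angular":[0,0,0]}])

```text
time: 2.6
position: [0.4575, 0.2429, 0.3017]
tool_rot: [-3.141, -0.006, -0.001]
ft_force: [-0.2, 0.1, 0.2]
grip_width: 1.002
```

Run:
```python
from h import *
np.set_printoptions(precision=4,suppress=True)
ctrl.get_image('wrist')
W=ctrl.calibration('wrist');i=ctrl.get_image('wrist');s=ctrl.get_state()
print(s['position'],s['tool_rot'],s['joint_positions'],s['time'])
np.save('w2.npy',W,allow_pickle=True)
cv2.imwrite('pics/w2.png',i[:,:,::-1]);p=proj(W,[[.516,.272,.07]])[0].astype(int);print(p)
a=i[max(0,p[1]-60):p[1]+60,p[0]-60:p[0]+60]
cv2.imwrite('pics/w2z.png',cv2.resize(a[:,:,::-1],None,fx=5,fy=5,interpolation=cv2.INTER_CUBIC))
```

```text
[0.4581 0.2416 0.3013] [-3.1408 -0.0066  0.0007] [ 0.3558  0.0574 -0.9196  1.5847  0.0447  1.5221 -2.1318] 2.7
[307 135]
```

View pics/w2.png

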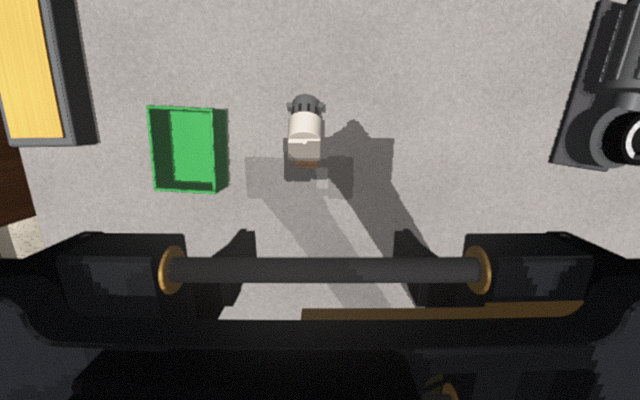

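View pics/w2z.png

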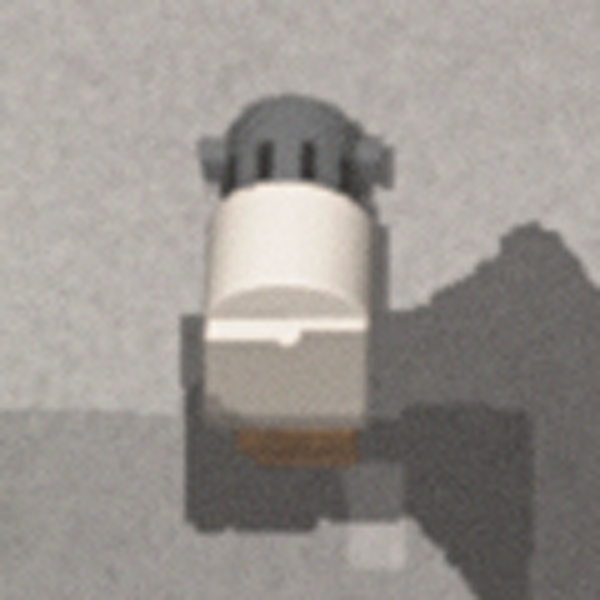

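Run:
```python
from h import *
np.set_printoptions(precision=4,suppress=True)
W=np.load('w2.npy',allow_pickle=True).item()
f=lambda u,v,z:onz(W,(247+u/5-.4,75+v/5-.4),z)
a,b=f(206,318,.0837),f(368,318,.0837);c,d=f(206,416,.0987),f(367,416,.0987)
print(a,b,c,d,np.linalg.norm(a-b),np.linalg.norm(c-d),np.linalg.norm((a+b-c-d)/2))
# lugs tips at height .07-.0185
l,r=f(200,158,.0515),f(392,163,.0515);print(l,r,np.linalg.norm(l-r))
# head outline left/right at axis height .07+.0005
h1,h2=f(209,255,.071),f(372,255,.071);print(h1,h2,np.linalg.norm(h1-h2))
ax=(c+d-a-b);print('axis az',np.degrees(np.arctan2(ax[1],ax[0])))
m=(a+b+c+d)/4; ed=(l+r)/2;print('bar mid',m,'lugmid',ed,'az',np.degrees(np.arctan2(*(m-ed)[1::-1])))
q=b-a;print('x dir az',np.degrees(np.arctan2(q[1],q[0]))); q=r-l;print(np.degrees(np.arctan2(q[1],q[0])))
```

```text
[0.5126 0.2984 0.0837] [0.5129 0.2527 0.0837] [0.4868 0.2971 0.0987] [0.4871 0.2527 0.0987] 0.045620889648806576 0.04441347042307336 0.029845747833863095
[0.5577 0.3032 0.0515] [0.5565 0.2463 0.0515] 0.056861817334994604
[0.5298 0.2987 0.071 ] [0.53   0.2519 0.071 ] 0.046840616155306554
axis az -178.5517827066385
bar mid [0.4998 0.2752 0.0912] lugmid [0.5571 0.2747 0.0515] az 179.50693333010668
x dir az -89.70574315742795
-91.17293036499578
```

Call:
servo_tool(series=[{"travel":[-0.005,-0.0066,0],"angular":[0,0.14,0]},{"travel":[-0.005,-0.0066,0],"angular":[0,0.14,0]},{"travel":[-0.005,-0.0066,0],"angular":[0,0.14,0]},{"travel":[-0.005,-0.0066,0],"angular":[0,0.14,0]},{"travel":[-0.005,-0.0066,0],"angular":[0,0.14,0]}])

```text
time: 3.2
position: [0.443, 0.2467, 0.3054]
tool_rot: [3.046, -0.026, 0.64]
ft_force: [-0.1, -0.3, 0.6]
grip_width: 0.999
```

```bash
cat > st.py <<'E'
from h import *
np.set_printoptions(precision=4,suppress=True)
s=ctrl.get_state();R=Rn.from_rotvec(s['tool_rot']).as_matrix()
print('t',s['time'],'p',s['position'],'q',s['joint_positions'],'f',s['ft_force'],'tq',s['torque'],'w',s['grip_width']);print(R)
E
python3 st.py
```

```text
t 3.2 p [0.443  0.2467 0.3054] q [-0.1526 -0.2951 -0.5119  1.9019  0.1449  1.1927 -2.2891] f [-0.0961 -0.3349  0.5638] tq [0.0129 0.4573 0.0072] w 0.9994710381076384
[[ 0.9154 -0.0225  0.402 ]
 [-0.0107 -0.9994 -0.0316]
 [ 0.4025  0.0247 -0.9151]]
```

```bash
cat > plan.py <<'E'
from h import *
import sys,json
# usage: plan.py x y z pitch_out(deg) yaw(deg) n   (tool z tilted by pitch toward tool x heading)
def Rt(yaw,a):
    y=np.radians(yaw);B=np.array([[np.cos(y),np.sin(y),0],[np.sin(y),-np.cos(y),0],[0,0,-1]])
    return Rn.from_matrix(B)*Rn.from_rotvec([0,np.radians(a),0])
def plan(x,y,z,a,yaw,n):
    s=ctrl.get_state();p=s['position'];R0=Rn.from_rotvec(s['tool_rot']);R1=Rt(yaw,a)
    w=(R0.inv()*R1).as_rotvec()/n
    dp=(np.array([x,y,z])-p)/n
    out=[]
    R=R0
    for k in range(n):
        t=R.inv().apply(dp); out.append((t.round(4).tolist(),w.round(4).tolist())); R=R*Rn.from_rotvec(w)
    print('step',np.linalg.norm(dp).round(4),'deg',np.degrees(np.linalg.norm(w)).round(2))
    for o in out: print(*o)
if __name__=='__main__':
    v=[float(q) for q in sys.argv[1:]]; plan(*v[:5],int(v[5]))
E
python3 plan.py .445 .275 .167 30 0 4
```

```text
step 0.0353 deg 1.64
[-0.0135, -0.0079, 0.0316] [0.0081, 0.0274, -0.0022]
[-0.0144, -0.0077, 0.0313] [0.0081, 0.0274, -0.0022]
[-0.0152, -0.0075, 0.031] [0.0081, 0.0274, -0.0022]
[-0.0161, -0.0073, 0.0306] [0.0081, 0.0274, -0.0022]
```

Call:
servo_tool(series=[{"travel":[-0.0135,-0.0079,0.0316],"angular":[0.008,0.027,-0.002]},{"travel":[-0.0144,-0.0077,0.0313],"angular":[0.008,0.027,-0.002]},{"travel":[-0.0152,-0.0075,0.031],"angular":[0.008,0.027,-0.002]},{"travel":[-0.016,-0.0073,0.0306],"angular":[0.008,0.027,-0.002]},{"travel":[0,0,0],"angular":[0,0,0]}])

```text
time: 3.7
position: [0.4407, 0.2745, 0.1603]
tool_rot: [3.035, 0.007, 0.792]
ft_force: [-1.1, 0.1, -0.0]
grip_width: 1.0
```

```bash
python3 st.py; python3 plan.py .4939 .2752 .0831 30 0 4
```

```text
t 3.7 p [0.4407 0.2745 0.1603] q [-0.1612 -0.2356 -0.6529  2.176   0.3124  0.8248 -2.5669] f [-1.1156  0.0515 -0.0034] tq [-0.0029  0.6339 -0.029 ] w 1.000400183502909
[[ 0.8726  0.0032  0.4885]
 [ 0.0056 -1.     -0.0035]
 [ 0.4884  0.0058 -0.8726]]
step 0.0234 deg 0.21
[0.0022, -0.0003, 0.0233] [0.0009, 0.0033, 0.0014]
[0.0021, -0.0002, 0.0233] [0.0009, 0.0033, 0.0014]
[0.002, -0.0002, 0.0233] [0.0009, 0.0033, 0.0014]
[0.0019, -0.0002, 0.0233] [0.0009, 0.0033, 0.0014]
```

Call:
servo_tool(series=[{"travel":[0.0022,-0.0003,0.0233],"angular":[0,0,0]},{"travel":[0.0021,-0.0002,0.0233],"angular":[0,0,0]},{"travel":[0.002,-0.0002,0.0233],"angular":[0,0,0]}])

```text
time: 4.0
position: [0.4856, 0.2798, 0.1104]
tool_rot: [-3.033, -0.007, -0.808]
ft_force: [-0.5, 0.4, -0.2]
grip_width: 1.0
```

```bash
python3 st.py; python3 plan.py .4939 .2752 .0831 30 0 1
python3 - <<'E'
from h import *
for n in ('wrist','side'):
    i=ctrl.get_image(n)
    if n=='side':crop(i,270,220,120,100,6,'pics/s3.png')
    else: cv2.imwrite('pics/w3.png',i[:,:,::-1])
E
```

```text
t 4.0 p [0.4856 0.2798 0.1104] q [ 0.0694 -0.073  -0.8579  2.1696  0.487   0.6999 -2.6893] f [-0.4574  0.3699 -0.1703] tq [ 0.0123  0.6375 -0.0264] w 0.9996074819825833
[[ 0.8675  0.0049  0.4974]
 [ 0.0036 -1.      0.0036]
 [ 0.4975 -0.0013 -0.8675]]
step 0.0289 deg 0.34
[-0.0064, 0.0046, 0.0278] [-0.0036, 0.0029, 0.0036]
```

View pics/w3.png

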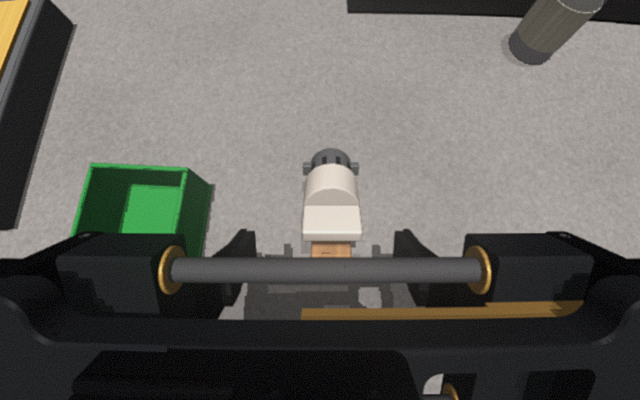

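View pics/s3.png

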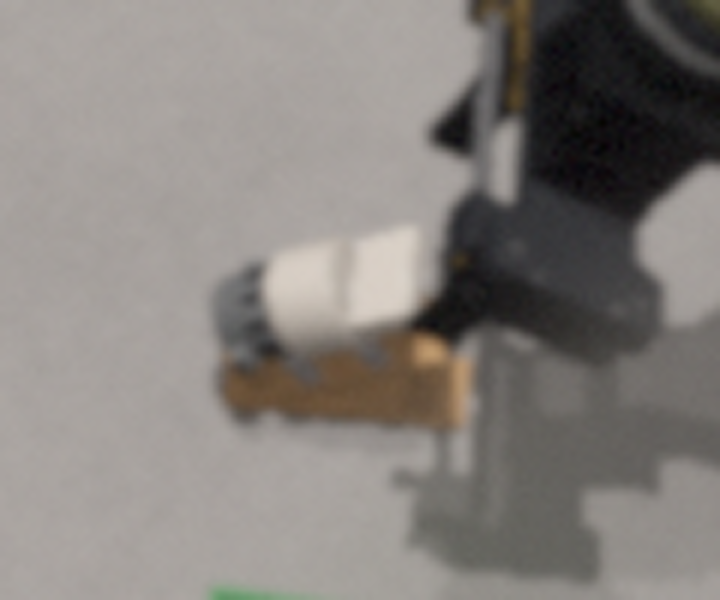

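Call:
servo_tool(series=[{"travel":[0,0,-0.03],"angular":[0,-0.05,-0.1]},{"travel":[0,0,-0.035],"angular":[0,-0.1,-0.1]},{"travel":[0,0,-0.035],"angular":[0,-0.12,-0.08]},{"travel":[0,0,-0.035],"angular":[0,-0.12,-0.08]},{"travel":[0,0,-0.03],"angular":[0,-0.12,-0.08]}])

```text
time: 4.6
position: [0.4298, 0.2828, 0.2616]
tool_rot: [2.956, 0.602, 0.022]
ft_force: [-0.6, 1.7, -0.5]
grip_width: 0.997
```

Call:
servo_tool(series=[{"travel":[0,0,0],"angular":[0,0,-0.145]},{"travel":[0,0,0],"angular":[0,0,-0.145]},{"travel":[0,0,0],"angular":[0,0,-0.145]},{"travel":[0,0,0],"angular":[0,0,-0.145]},{"travel":[0,0,0],"angular":[0,0,-0.145]}])

```text
time: 5.1
position: [0.4299, 0.2829, 0.2581]
tool_rot: [2.55, 1.618, -0.045]
ft_force: [-0.1, 0.8, -0.2]
grip_width: 0.998
```

Call:
servo_tool(series=[{"travel":[0,0,0],"angular":[0,0,-0.145]},{"travel":[0,0,0],"angular":[0,0,-0.145]},{"travel":[0,0,0],"angular":[0,0,-0.145]},{"travel":[0,0,0],"angular":[0,0,-0.145]},{"travel":[0,0,0],"angular":[0,0,-0.145]}])

```text
time: 5.6
position: [0.4299, 0.2828, 0.2581]
tool_rot: [1.821, 2.43, -0.108]
ft_force: [0.2, 0.7, -0.1]
grip_width: 1.005
```

```bash
python3 st.py; python3 plan.py .445 .275 .25 0 180 8
```

```text
t 5.6 p [0.4299 0.2828 0.2581] q [ 0.0709  0.0959 -0.838   1.643   0.1849  1.49   -0.502 ] f [ 0.2136  0.7059 -0.0862] tq [ 0.1247 -0.1     0.0444] w 1.0046640423210595
[[-0.2785  0.9596  0.0397]
 [ 0.9523  0.2813 -0.1184]
 [-0.1247  0.0048 -0.9922]]
step 0.0023 deg 9.25
[-0.0013, 0.0015, 0.0012] [-0.0095, 0.0138, -0.1605]
[-0.0016, 0.0013, 0.0012] [-0.0095, 0.0138, -0.1605]
[-0.0018, 0.001, 0.0012] [-0.0095, 0.0138, -0.1605]
[-0.0019, 0.0007, 0.0012] [-0.0095, 0.0138, -0.1605]
[-0.002, 0.0004, 0.0011] [-0.0095, 0.0138, -0.1605]
[-0.0021, 0.0, 0.0011] [-0.0095, 0.0138, -0.1605]
[-0.0021, -0.0003, 0.0011] [-0.0095, 0.0138, -0.1605]
[-0.002, -0.0007, 0.001] [-0.0095, 0.0138, -0.1605]
```

```bash
python3 plan.py .4454 .275 .19 -30 180 10
```

```text
step 0.007 deg 7.66
[-0.0003, 0.0012, 0.0069] [-0.0408, -0.0339, -0.1227]
[-0.0002, 0.0009, 0.007] [-0.0408, -0.0339, -0.1227]
[-0.0001, 0.0006, 0.007] [-0.0408, -0.0339, -0.1227]
[0.0001, 0.0003, 0.007] [-0.0408, -0.0339, -0.1227]
[0.0003, 0.0001, 0.007] [-0.0408, -0.0339, -0.1227]
[0.0006, -0.0002, 0.007] [-0.0408, -0.0339, -0.1227]
[0.0008, -0.0004, 0.007] [-0.0408, -0.0339, -0.1227]
[0.0011, -0.0005, 0.0069] [-0.0408, -0.0339, -0.1227]
[0.0014, -0.0007, 0.0068] [-0.0408, -0.0339, -0.1227]
[0.0017, -0.0007, 0.0068] [-0.0408, -0.0339, -0.1227]
```

Call:
servo_tool(series=[{"travel":[-0.0002,0.001,0.007],"angular":[-0.041,-0.034,-0.123]},{"travel":[-0.0002,0.001,0.007],"angular":[-0.041,-0.034,-0.123]},{"travel":[0,0.0006,0.007],"angular":[-0.041,-0.034,-0.123]},{"travel":[0,0.0003,0.007],"angular":[-0.041,-0.034,-0.123]},{"travel":[0.0003,0,0.007],"angular":[-0.041,-0.034,-0.123]}])

```text
time: 6.1
position: [0.4374, 0.2794, 0.224]
tool_rot: [0.9, 2.66, -0.053]
ft_force: [0.4, 0.2, -0.3]
grip_width: 0.998
```

Call:
servo_tool(series=[{"travel":[0.0006,0,0.007],"angular":[-0.041,-0.034,-0.123]},{"travel":[0.0008,-0.0004,0.007],"angular":[-0.041,-0.034,-0.123]},{"travel":[0.001,-0.0005,0.007],"angular":[-0.041,-0.034,-0.123]},{"travel":[0.0014,-0.0007,0.007],"angular":[-0.041,-0.034,-0.123]},{"travel":[0.0017,-0.0007,0.007],"angular":[-0.041,-0.034,-0.123]}])

```text
time: 6.6
position: [0.4458, 0.2755, 0.1903]
tool_rot: [-0.003, 2.613, 0.001]
ft_force: [0.5, 0.4, -0.2]
grip_width: 1.003
```

```bash
python3 st.py; python3 plan.py .4454 .275 .167 -30 180 2
```

```text
t 6.6 p [0.4458 0.2755 0.1903] q [-0.0647 -0.2868 -0.7123  2.1416  0.2417  0.8509  0.6545] f [ 0.5258  0.4332 -0.1912] tq [ 0.0476  0.4959 -0.0135] w 1.0027725276333634
[[-0.8633 -0.0023  0.5047]
 [-0.0019  1.      0.0012]
 [-0.5047  0.0001 -0.8633]]
step 0.0117 deg 0.17
[0.0061, -0.0003, 0.01] [0.0006, 0.0027, 0.001]
[0.006, -0.0003, 0.01] [0.0006, 0.0027, 0.001]
```

```bash
python3 plan.py .4586 .2752 .1305 -38 180 4
```

```text
step 0.0153 deg 1.92
[0.0048, -0.0001, 0.0145] [0.0003, -0.0335, 0.0005]
[0.0053, -0.0001, 0.0144] [0.0003, -0.0335, 0.0005]
[0.0058, -0.0001, 0.0142] [0.0003, -0.0335, 0.0005]
[0.0062, -0.0001, 0.014] [0.0003, -0.0335, 0.0005]
```

Call:
servo_tool(series=[{"travel":[0.0048,0,0.0145],"angular":[0,-0.0335,0]},{"travel":[0.0053,0,0.0144],"angular":[0,-0.0335,0]},{"travel":[0.0058,0,0.0142],"angular":[0,-0.0335,0]},{"travel":[0.0062,0,0.014],"angular":[0,-0.0335,0]},{"travel":[0,0,0],"angular":[0,0,0]}])

```text
time: 7.1
position: [0.4571, 0.2738, 0.1271]
tool_rot: [0.002, 2.483, -0.005]
ft_force: [0.7, -0.0, 0.0]
grip_width: 0.998
```

```bash
python3 st.py; python3 plan.py .4956 .2752 .0832 -38 180 4
```

```text
t 7.1 p [0.4571 0.2738 0.1271] q [ 0.0578 -0.2442 -0.9269  2.2859  0.5296  0.6422  0.3014] f [ 0.7237 -0.0093  0.0354] tq [ 0.0237  0.6352 -0.0573] w 0.9982935355787955
[[-0.7911  0.0031  0.6116]
 [ 0.0005  1.     -0.0045]
 [-0.6117 -0.0033 -0.7911]]
step 0.0146 deg 0.1
[-0.0009, 0.0004, 0.0146] [-0.0011, -0.0013, -0.0001]
[-0.0009, 0.0004, 0.0146] [-0.0011, -0.0013, -0.0001]
[-0.0009, 0.0004, 0.0146] [-0.0011, -0.0013, -0.0001]
[-0.0008, 0.0004, 0.0146] [-0.0011, -0.0013, -0.0001]
```

Reachable. Move in to the grasp.

Call:
servo_tool(series=[{"travel":[-0.0009,0.0004,0.0146],"angular":[-0.001,-0.001,0]},{"travel":[-0.0009,0.0004,0.0146],"angular":[-0.001,-0.001,0]},{"travel":[-0.0009,0.0004,0.0146],"angular":[-0.001,-0.001,0]},{"travel":[-0.0009,0.0004,0.0146],"angular":[-0.001,-0.001,0]},{"travel":[0,0,0],"angular":[0,0,0]}])

```text
time: 7.6
position: [0.498, 0.2757, 0.0839]
tool_rot: [0.005, 2.48, 0.001]
ft_force: [-0.8, 0.0, 0.1]
grip_width: 1.001
```

```bash
python3 st.py; python3 plan.py .4956 .2752 .0832 -38 180 1
python3 - <<'E'
from h import *
for n in ('wrist','side'):
    i=ctrl.get_image(n)
    if n=='side':crop(i,270,220,120,100,6,'pics/s4.png')
    else: cv2.imwrite('pics/w4.png',i[:,:,::-1])
E
```

```text
t 7.6 p [0.498  0.2757 0.0839] q [ 0.1982 -0.0215 -1.0581  2.2703  0.8957  0.6158  0.0206] f [-0.759   0.0046  0.0885] tq [ 0.1147  0.6183 -0.0185] w 1.0014476116011717
[[-0.789   0.0033  0.6144]
 [ 0.0039  1.     -0.0004]
 [-0.6144  0.0021 -0.789 ]]
step 0.0025 deg 0.24
[0.0023, -0.0005, -0.0009] [-0.0004, -0.0016, -0.0039]
```

View pics/w4.png

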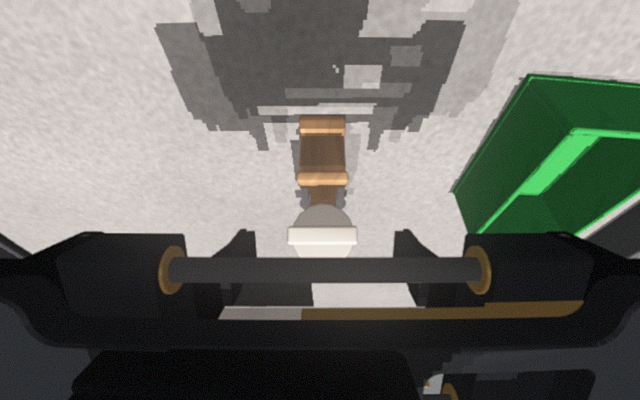

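View pics/s4.png

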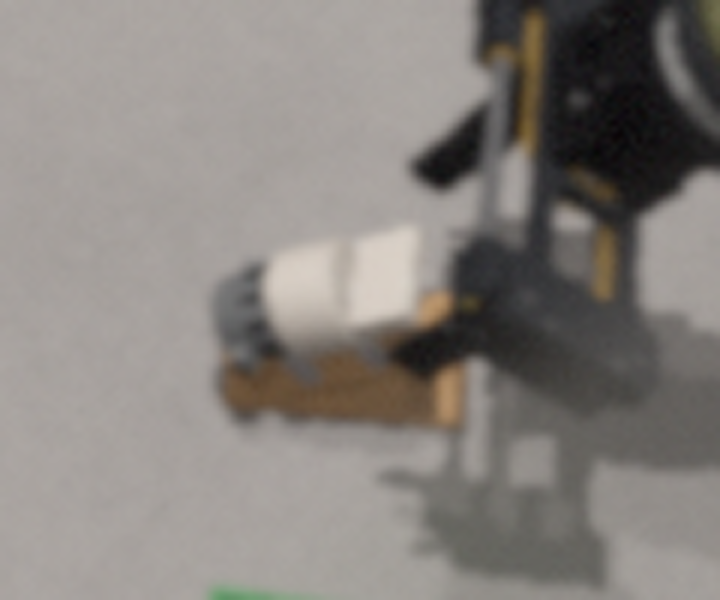

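Run:
```python
from h import *
W=ctrl.calibration('wrist')
e=np.array([.4968-.013,.2752,.0935]);n=np.array([.5,0,.866])*.006
print(proj(W,[e+n,e-n,e+[0,.023,0],e-[0,.023,0]]))
```

```text
[[319.3210482  243.3010552 ]
 [319.29923209 224.62326695]
 [354.89646531 233.80585093]
 [283.7297671  234.01640322]]
```

Call:
servo_tool(series=[{"travel":[0.002,-0.0005,-0.001],"angular":[0,0,0]},{"travel":[0,0,0],"angular":[0,0,0]}])

```text
time: 7.9
position: [0.494, 0.277, 0.084]
tool_rot: [-0.0, 2.477, 0.003]
ft_force: [-0.1, 0.7, 0.2]
grip_width: 1.001
```

```bash
python3 st.py
```

```text
t 7.9 p [0.494 0.277 0.084] q [ 0.197  -0.0327 -1.0631  2.2772  0.8892  0.6109  0.0196] f [-0.12    0.7022  0.1859] tq [0.1017 0.5701 0.0486] w 1.0013269087028245
[[-0.7873 -0.0009  0.6166]
 [ 0.0006  1.      0.0023]
 [-0.6166  0.0022 -0.7873]]
```

Call:
servo_tool(series=[{"travel":[0,0,0],"angular":[0,0,0]},{"travel":[0,0,0],"angular":[0,0,0]},{"travel":[0,0,0],"angular":[0,0,0]},{"travel":[0,0,0],"angular":[0,0,0]},{"travel":[0,0,0],"angular":[0,0,0]}], claw=0.03, squeeze=40)

```text
time: 8.4
position: [0.494, 0.2767, 0.0828]
tool_rot: [0.0, 2.479, 0.004]
ft_force: [-1.0, 0.3, 0.2]
grip_width: 0.63
```

```bash
python3 st.py
python3 - <<'E'
from h import *
for n in ('wrist','side'):
    i=ctrl.get_image(n)
    if n=='side':crop(i,270,220,120,100,5,'pics/s5.png')
    else: crop(i,220,130,200,150,4,'pics/w5.png')
E
```

```text
t 8.4 p [0.494  0.2767 0.0828] q [ 0.1987 -0.0295 -1.0641  2.2774  0.8913  0.6106  0.0181] f [-0.9503  0.3395  0.1964] tq [0.1048 0.6186 0.0374] w 0.6301584425907789
[[-0.7885 -0.0006  0.615 ]
 [ 0.0012  1.      0.0025]
 [-0.615   0.0027 -0.7885]]
```

View pics/w5.png

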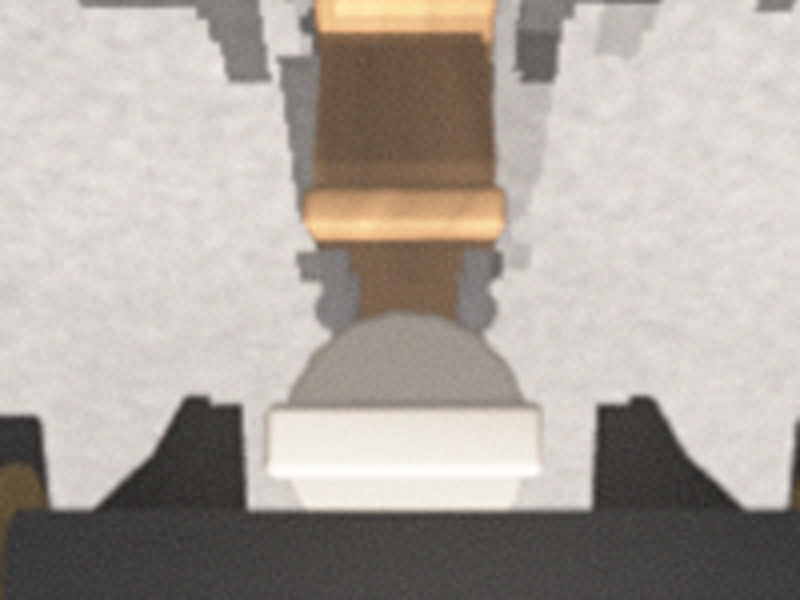

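View pics/s5.png

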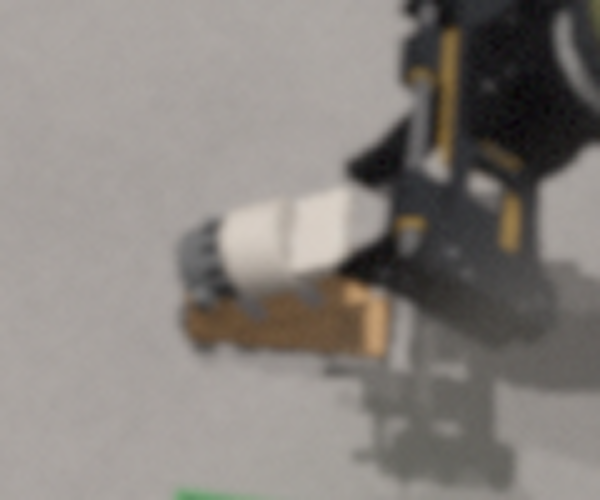

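Call:
servo_tool(series=[{"travel":[0,-0.0015,0],"angular":[0,0,0]},{"travel":[0,0,0],"angular":[0,0,0]},{"travel":[0,0,0],"angular":[0,0,0]},{"travel":[0,0,0],"angular":[0,0,0]},{"travel":[0,0,0],"angular":[0,0,0]}])

```text
time: 9.0
position: [0.494, 0.2753, 0.0829]
tool_rot: [0.0, 2.479, 0.004]
ft_force: [0.7, 0.5, 0.1]
grip_width: 0.342
```

```bash
python3 st.py
python3 - <<'E'
from h import *
crop(ctrl.get_image('wrist'),220,130,200,150,4,'pics/w6.png')
E
```

```text
t 9.0 p [0.494  0.2753 0.0829] q [ 0.2001 -0.0343 -1.0617  2.2798  0.8859  0.6061  0.024 ] f [0.6557 0.5042 0.0864] tq [0.1082 0.5599 0.0136] w 0.342486679483444
[[-0.7885 -0.0006  0.6151]
 [ 0.0012  1.      0.0026]
 [-0.6151  0.0028 -0.7885]]
```

View pics/w6.png

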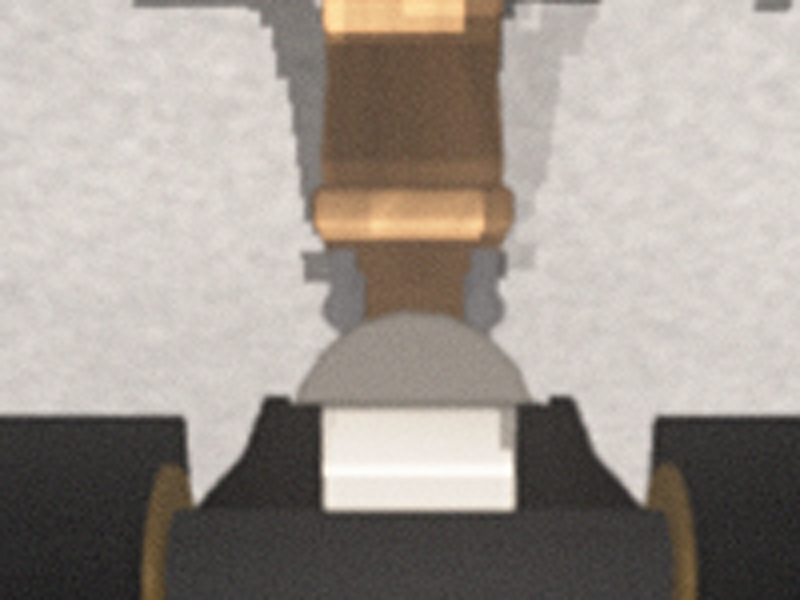

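Run:
```python
from h import *
W=ctrl.calibration('wrist');s=ctrl.get_state();R=Rn.from_rotvec(s['tool_rot']).as_matrix();p=s['position']
for q in ([0,.015,.011],[.0095,.015,.011],[-.0095,.015,.011],[0,.015,-.008],[0.0095,.015,-.008],[-.0095,.015,-.008],[0,.015,-.03]):
    u=proj(W,[p+R@q])[0];print(q,u,(u-[220,130])*4)
print(W['rvec'],W['tvec'])
S=ctrl.calibration('side');i=ctrl.get_image('side');crop(i,270,220,120,100,6,'pics/s6.png')
print([(proj(S,[p+R@np.array(q)])[0]-[270,220])*6 for q in([0,-.015,.011],[0,.015,.011],[0,0,-.008])])
print((proj(S,[[.4968,.2752,.086]])[0]-[270,220])*6)
```

```text
[0, 0.015, 0.011] [342.51457622 227.05922539] [490.05830486 388.23690155]
[0.0095, 0.015, 0.011] [342.74507978 214.86262659] [490.98031912 339.45050635]
[-0.0095, 0.015, 0.011] [342.2872719  238.95126407] [489.1490876 435.8050563]
[0, 0.015, -0.008] [344.29585974 236.94019293] [497.18343896 427.76077171]
[0.0095, 0.015, -0.008] [344.57607703 223.6834689 ] [498.30430812 374.73387559]
[-0.0095, 0.015, -0.008] [344.02006092 249.82945804] [496.08024366 479.31783214]
[0, 0.015, -0.03] [346.84090029 251.07059148] [507.36360117 484.28236593]
[-1.66403886 -1.66324726 -0.83921081] [-0.27653837 -0.33936714 -0.15181069]
[array([380.31153946, 264.27260858]), array([373.86347606, 321.45663996]), array([404.74220251, 274.97015455])]
[386.637681   277.36200361]
```

View pics/s6.png

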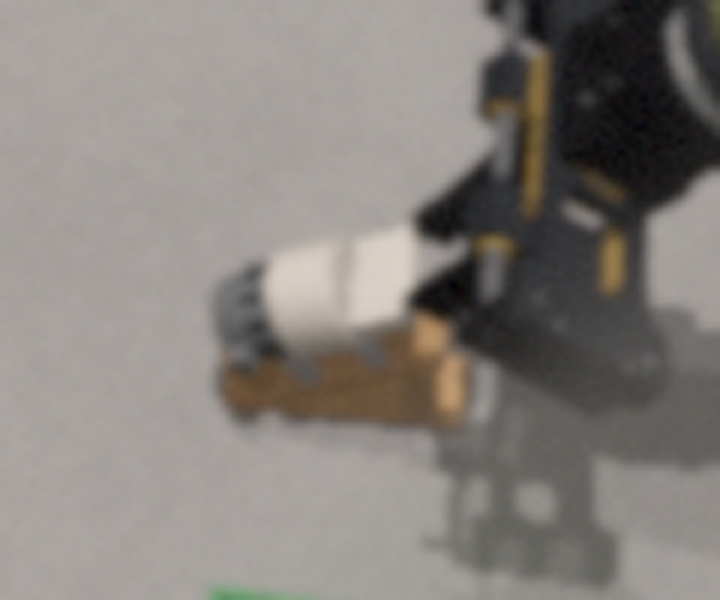

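Run:
```python
from h import *
np.set_printoptions(precision=1,suppress=True)
W=ctrl.calibration('wrist');s=ctrl.get_state();R=Rn.from_rotvec(s['tool_rot']).as_matrix();p=s['position']
for y in(.0435,.015):
  for z in(.011,-.008,-.02,-.03,-.05):
    print(y,z,[proj(W,[p+R@np.array([x,sg*y,z])])[0] for x in(-.0095,0,.0095) for sg in(-1,1)])
i=ctrl.get_image('wrist');crop(i,150,180,350,110,2,'pics/w7.png')
```

```text
0.0435 0.011 [array([264.4, 238.9]), array([380.2, 238.9]), array([263.7, 227. ]), array([380.9, 227. ]), array([262.9, 214.9]), array([381.6, 214.9])]
0.0435 -0.008 [array([258.8, 249.8]), array([385.5, 249.8]), array([257.9, 236.9]), array([386.4, 236.9]), array([256.9, 223.7]), array([387.2, 223.7])]
0.0435 -0.02 [array([254.6, 257.7]), array([389.4, 257.7]), array([253.5, 244.2]), array([390.4, 244.2]), array([252.5, 230.2]), array([391.4, 230.2])]
0.0435 -0.03 [array([250.7, 265.2]), array([393.1, 265.2]), array([249.5, 251. ]), array([394.2, 251. ]), array([248.3, 236.3]), array([395.3, 236.3])]
0.0435 -0.05 [array([241.4, 283. ]), array([401.8, 283. ]), array([239.9, 267.2]), array([403.2, 267.2]), array([238.4, 250.9]), array([404.6, 250.9])]
0.015 0.011 [array([302.3, 239. ]), array([342.3, 239. ]), array([302.1, 227.1]), array([342.5, 227.1]), array([301.8, 214.9]), array([342.7, 214.9])]
0.015 -0.008 [array([300.2, 249.8]), array([344. , 249.8]), array([299.9, 237. ]), array([344.3, 237. ]), array([299.6, 223.7]), array([344.6, 223.7])]
0.015 -0.02 [array([298.7, 257.9]), array([345.3, 257.9]), array([298.3, 244.2]), array([345.6, 244.2]), array([297.9, 230.2]), array([345.9, 230.2])]
0.015 -0.03 [array([297.3, 265.3]), array([346.5, 265.4]), array([296.8, 251.1]), array([346.8, 251.1]), array([296.4, 236.4]), array([347.2, 236.4])]
0.015 -0.05 [array([293.9, 283.2]), array([349.3, 283.2]), array([293.3, 267.4]), array([349.8, 267.4]), array([292.7, 251.1]), array([350.2, 251.1])]
```

View pics/w7.png

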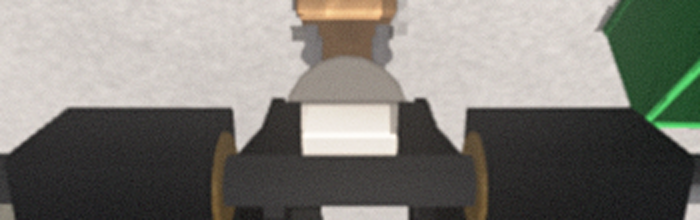

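Call:
servo_tool(series=[{"travel":[0,0,-0.005],"angular":[0,0,0]},{"travel":[0,0,0],"angular":[0,0,0]},{"travel":[0,0,0],"angular":[0,0,0]},{"travel":[0,0,0],"angular":[0,0,0]},{"travel":[0,0,0],"angular":[0,0,0]}], claw=0.065)

```text
time: 9.65
position: [0.4909, 0.2752, 0.0866]
tool_rot: [0.001, 2.479, 0.004]
ft_force: [0.9, -0.2, 0.1]
grip_width: 0.698
```

Call:
servo_tool(series=[{"travel":[0,0,0],"angular":[0,0,0]},{"travel":[0,0,0.01],"angular":[0,0,0]},{"travel":[0,0,0.01],"angular":[0,0,0]},{"travel":[0,0,0.01],"angular":[0,0,0]},{"travel":[0,0,0],"angular":[0,0,0]}])

```text
time: 10.15
position: [0.5091, 0.2747, 0.0617]
tool_rot: [0.002, 2.482, 0.003]
ft_force: [-0.9, -0.4, -0.7]
grip_width: 0.752
```

```bash
python3 st.py
python3 - <<'E'
from h import *
crop(ctrl.get_image('side'),270,220,120,100,6,'pics/s8.png');crop(ctrl.get_image('wrist'),220,130,200,150,4,'pics/w8.png')
E
```

```text
t 10.15 p [0.5091 0.2747 0.0617] q [ 0.1982  0.082  -1.0621  2.2718  1.0663  0.6353 -0.1073] f [-0.9019 -0.3663 -0.6566] tq [ 0.114   0.5988 -0.0316] w 0.7518819240226332
[[-0.7902  0.0003  0.6129]
 [ 0.002   1.      0.002 ]
 [-0.6129  0.0028 -0.7902]]
```

View pics/s8.png

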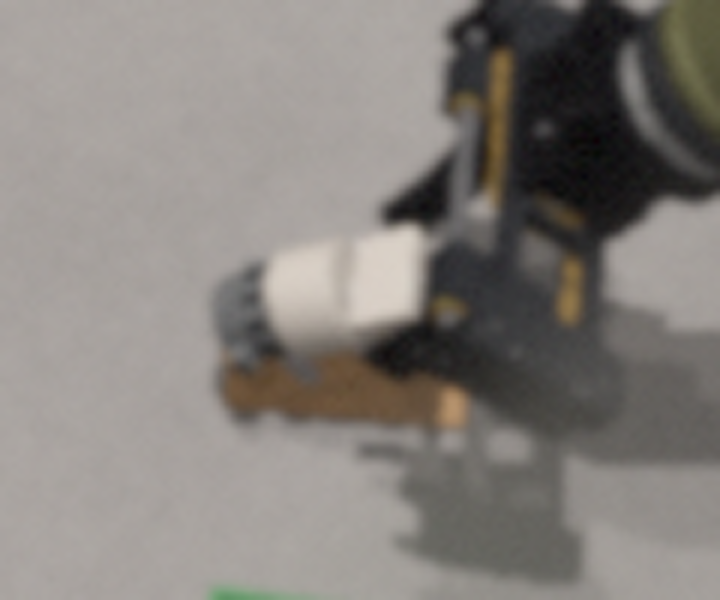

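View pics/w8.png

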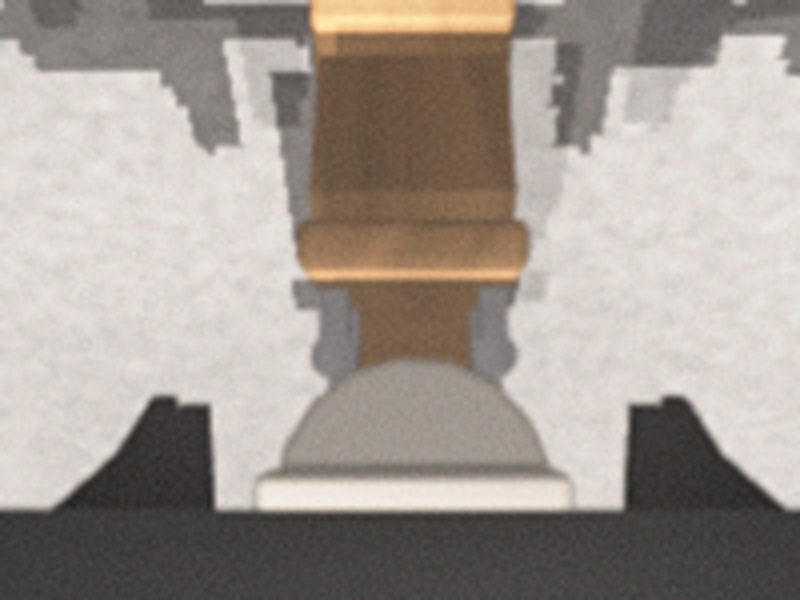

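Call:
servo_tool(series=[{"travel":[-0.003,0,0.005],"angular":[0,0,0]},{"travel":[0,0,0],"angular":[0,0,0]},{"travel":[0,0,0],"angular":[0,0,0]},{"travel":[0,0,0],"angular":[0,0,0]},{"travel":[0,0,0],"angular":[0,0,0]}], claw=0.02)

```text
time: 10.75
position: [0.5149, 0.2748, 0.0613]
tool_rot: [0.001, 2.478, 0.002]
ft_force: [-1.4, -1.8, 1.7]
grip_width: 0.526
```

Call:
servo_tool(series=[{"travel":[0,0,0],"angular":[0,0,0]},{"travel":[0,0,0],"angular":[0,0,0]}])

```text
time: 10.95
position: [0.5149, 0.2748, 0.0612]
tool_rot: [0.001, 2.479, 0.002]
ft_force: [-3.1, -3.1, 4.4]
grip_width: 0.524
```

```bash
python3 st.py
python3 - <<'E'
from h import *
crop(ctrl.get_image('side'),270,220,120,100,6,'pics/s9.png');crop(ctrl.get_image('wrist'),220,130,200,150,4,'pics/w9.png')
E
```

```text
t 10.95 p [0.5149 0.2748 0.0612] q [ 0.1953  0.099  -1.0556  2.265   1.0917  0.6413 -0.1187] f [-3.1045 -3.0533  4.3974] tq [-0.4588  0.4801 -0.375 ] w 0.5238449445041865
[[-0.7881  0.0001  0.6155]
 [ 0.0012  1.      0.0014]
 [-0.6155  0.0018 -0.7881]]
```

View pics/s9.png

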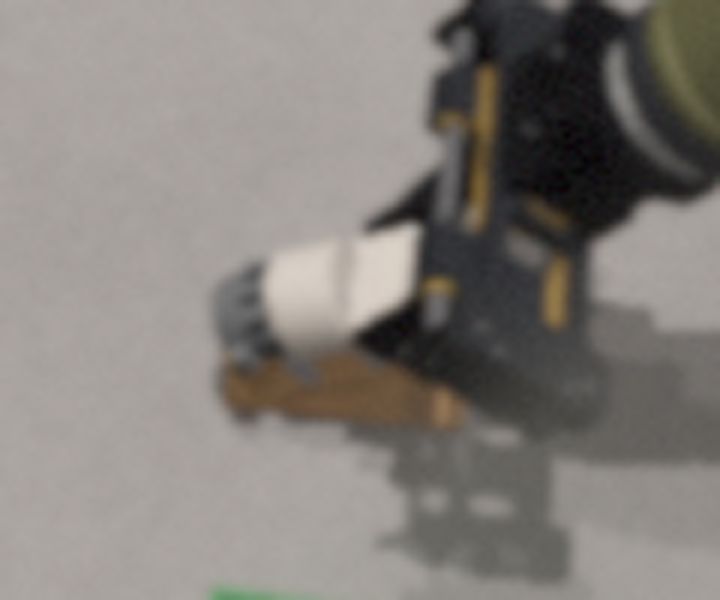

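View pics/w9.png

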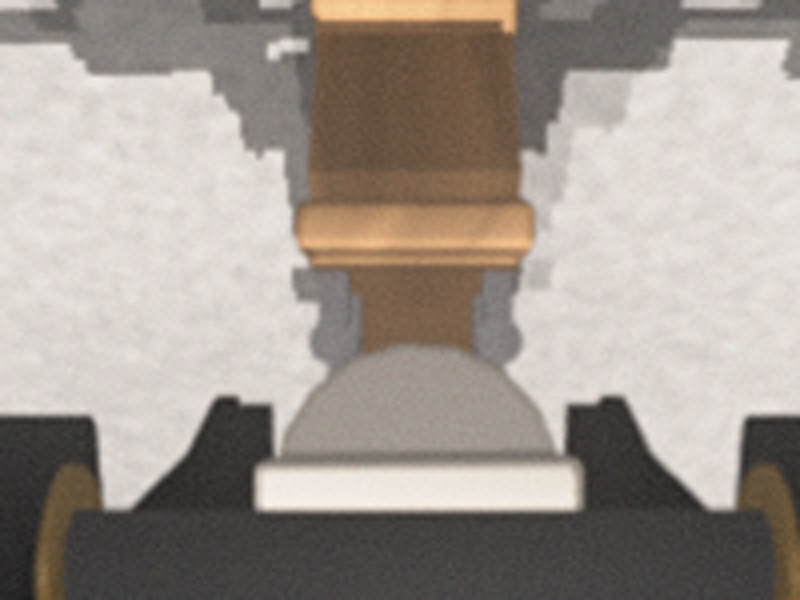

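Call:
servo_tool(series=[{"travel":[-0.0031,0,-0.004],"angular":[0,0,0]},{"travel":[-0.0062,0,-0.008],"angular":[0,0,0]},{"travel":[-0.0123,0,-0.0158],"angular":[0,0,0]},{"travel":[-0.0123,0,-0.0158],"angular":[0,0,0]},{"travel":[-0.0123,0,-0.0158],"angular":[0,0,0]}])

```text
time: 11.55
position: [0.5141, 0.2758, 0.1364]
tool_rot: [-0.001, 2.48, 0.006]
ft_force: [0.2, -0.5, -0.9]
grip_width: 0.526
```

```bash
python3 st.py
python3 - <<'E'
from h import *
crop(ctrl.get_image('side'),270,220,120,100,6,'pics/s10.png');crop(ctrl.get_image('wrist'),220,130,200,150,4,'pics/w10.png')
E
```

```text
t 11.55 p [0.5141 0.2758 0.1364] q [ 0.2467 -0.1383 -1.0254  2.2022  0.6108  0.6144  0.3331] f [ 0.1639 -0.5279 -0.8726] tq [-0.0264  0.8102  0.0125] w 0.5260024599099535
[[-0.7891 -0.0019  0.6143]
 [ 0.0008  1.      0.0042]
 [-0.6143  0.0038 -0.789 ]]
```

View pics/s10.png

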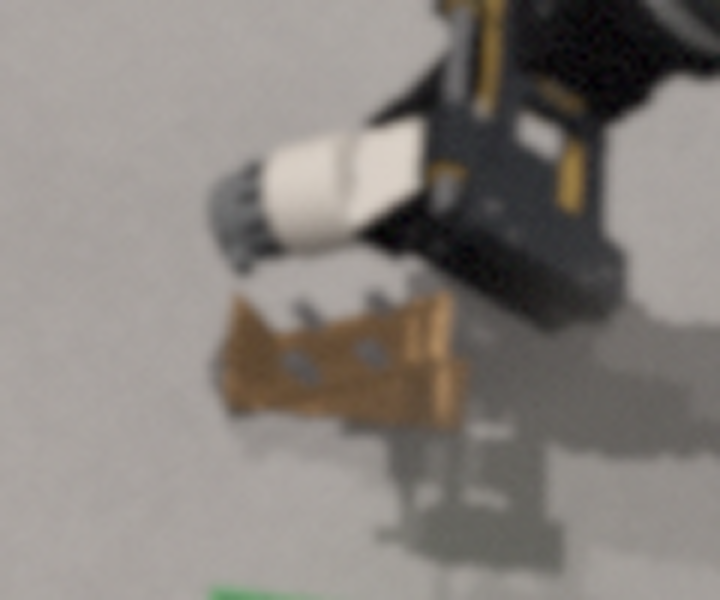

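View pics/w10.png

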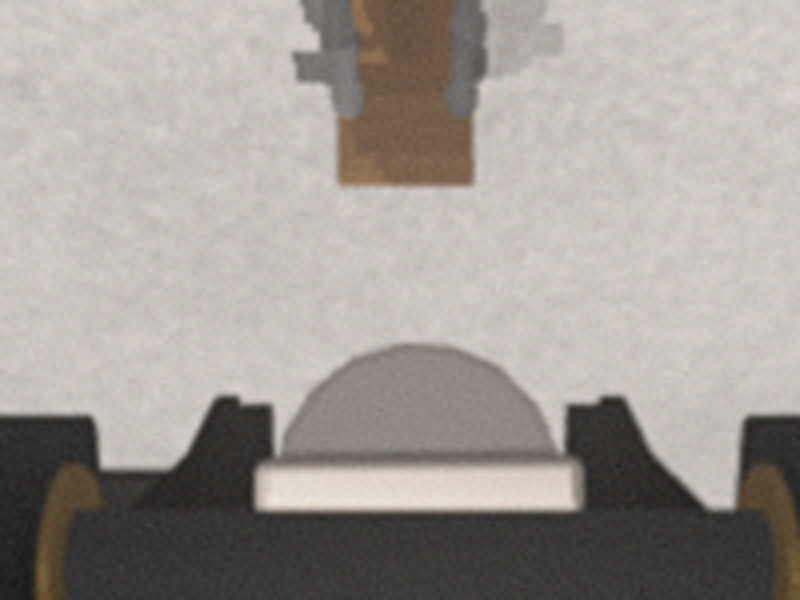

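```bash
cat > cartplan.py <<'E'
from plan import *
f=np.array([-.0306,0,.0425])
def tcp(fx,fy,fz,a,yaw): return np.array([fx,fy,fz])-Rt(yaw,a).apply(f)
if __name__=='__main__':
    v=[float(q) for q in sys.argv[1:]]
    t=tcp(*v[:5]);print(t.round(4));plan(*t,*v[3:5],int(v[5]))
E
python3 cartplan.py .55 .12 .06 22 180 9
```

```text
[0.5375 0.12   0.1109]
step 0.0179 deg 6.7
[0.0, -0.0175, 0.0039] [0.0007, 0.1169, 0.0001]
[-0.0004, -0.0175, 0.0039] [0.0007, 0.1169, 0.0001]
[-0.0009, -0.0175, 0.0038] [0.0007, 0.1169, 0.0001]
[-0.0013, -0.0175, 0.0037] [0.0007, 0.1169, 0.0001]
[-0.0017, -0.0175, 0.0035] [0.0007, 0.1169, 0.0001]
[-0.0021, -0.0175, 0.0033] [0.0007, 0.1169, 0.0001]
[-0.0025, -0.0174, 0.0031] [0.0007, 0.1169, 0.0001]
[-0.0028, -0.0174, 0.0028] [0.0007, 0.1169, 0.0001]
[-0.0031, -0.0174, 0.0024] [0.0007, 0.1169, 0.0001]
```

Call:
servo_tool(series=[{"travel":[0,-0.0175,-0.012],"angular":[0,0.04,0]},{"travel":[0,-0.0175,-0.012],"angular":[0,0.08,0]},{"travel":[0,-0.0175,-0.005],"angular":[0,0.117,0]},{"travel":[0,-0.0175,-0.005],"angular":[0,0.117,0]},{"travel":[0,-0.0175,0],"angular":[0,0.117,0]}])

```text
time: 12.15
position: [0.4954, 0.1869, 0.1638]
tool_rot: [-0.001, 2.954, 0.003]
ft_force: [0.9, 1.0, -1.6]
grip_width: 0.525
```

```bash
python3 st.py; python3 cartplan.py .55 .12 .04 22 180 5
```

```text
t 12.15 p [0.4954 0.1869 0.1638] q [ 0.1494 -0.0351 -0.6034  1.9384  0.0694  1.0635  1.0875] f [ 0.8634  0.9539 -1.6059] tq [0.1194 0.1631 0.0554] w 0.5254080836910723
[[-0.9824 -0.0009  0.1865]
 [-0.0005  1.      0.0017]
 [-0.1865  0.0016 -0.9824]]
[0.5375 0.12   0.0909]
step 0.0215 deg 6.55
[-0.0055, -0.0134, 0.0159] [0.0003, 0.1143, 0.0002]
[-0.0073, -0.0134, 0.0152] [0.0003, 0.1143, 0.0002]
[-0.009, -0.0134, 0.0142] [0.0003, 0.1143, 0.0002]
[-0.0106, -0.0134, 0.0131] [0.0003, 0.1143, 0.0002]
[-0.012, -0.0134, 0.0118] [0.0003, 0.1143, 0.0002]
```

Call:
servo_tool(series=[{"travel":[-0.0055,-0.0134,0.0159],"angular":[0,0.1143,0]},{"travel":[-0.0073,-0.0134,0.0152],"angular":[0,0.1143,0]},{"travel":[-0.009,-0.0134,0.0142],"angular":[0,0.1143,0]},{"travel":[-0.0106,-0.0134,0.0131],"angular":[0,0.1143,0]},{"travel":[-0.012,-0.0134,0.0118],"angular":[0,0.1143,0]}])

```text
time: 12.65
position: [0.5386, 0.1195, 0.0885]
tool_rot: [-0.001, -2.757, -0.0]
ft_force: [0.8, -0.7, -1.8]
grip_width: 0.529
```

```bash
python3 st.py; python3 cartplan.py .55 .12 .015 22 180 2
python3 - <<'E'
from h import *
i=ctrl.get_image('side');cv2.imwrite('pics/s11f.png',i[:,:,::-1]);S=ctrl.calibration('side')
print(proj(S,[[.55,.12,.04],[.55,.12,.134]]))
crop(i,270,180,120,100,6,'pics/s11.png')
E
```

```text
t 12.65 p [0.5386 0.1195 0.0885] q [ 0.1517  0.5597 -0.5044  1.4697  0.1357  1.5427  1.2062] f [ 0.8313 -0.6928 -1.8375] tq [ 0.0603 -0.7442 -0.0161] w 0.5287740224341637
[[-0.9268  0.0008 -0.3756]
 [ 0.0008  1.      0.0002]
 [ 0.3756 -0.0001 -0.9268]]
[0.5375 0.12   0.0659]
step 0.0113 deg 0.04
[-0.0038, 0.0003, 0.0107] [0.0001, -0.0006, -0.0004]
[-0.0038, 0.0003, 0.0107] [0.0001, -0.0006, -0.0004]
[[320.91543683 229.92222986]
 [320.74397235 208.15154463]]
```

View pics/s11.png

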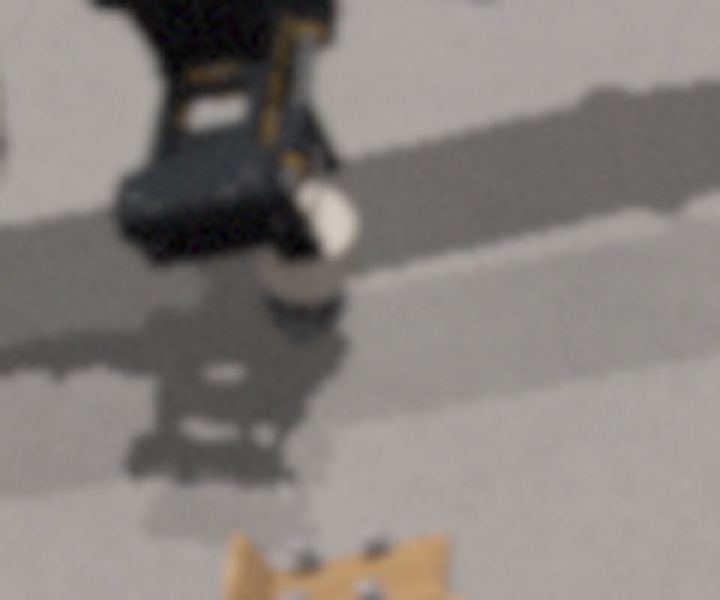

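Call:
servo_tool(series=[{"travel":[-0.0038,0,0.0107],"angular":[0,0,0]},{"travel":[-0.0038,0,0.0107],"angular":[0,0,0]},{"travel":[-0.0019,0,0.0046],"angular":[0,0,0]},{"travel":[0,0,0],"angular":[0,0,0]}])

```text
time: 13.1
position: [0.5365, 0.1216, 0.0646]
tool_rot: [0.004, -2.764, -0.002]
ft_force: [-0.2, 0.6, -0.8]
grip_width: 0.523
```

```bash
python3 st.py
python3 - <<'E'
from h import *
i=ctrl.get_image('side');crop(i,290,200,60,50,10,'pics/s12.png')
E
```

```text
t 13.1 p [0.5365 0.1216 0.0646] q [ 0.1484  0.5727 -0.5007  1.5004  0.1426  1.4929  1.2053] f [-0.1856  0.6448 -0.7799] tq [ 0.168  -0.7355 -0.019 ] w 0.5232857533169645
[[-0.9295 -0.0025 -0.3688]
 [-0.0031  1.      0.0009]
 [ 0.3688  0.0019 -0.9295]]
```

View pics/s12.png

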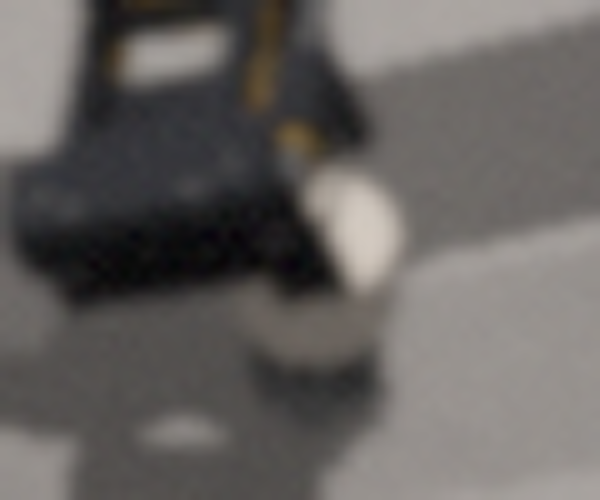

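Call:
servo_tool(series=[{"travel":[-0.0018,0,0.0046],"angular":[0,0,0]},{"travel":[-0.0007,0,0.0019],"angular":[0,0,0]},{"travel":[0,0,0],"angular":[0,0,0]}])

```text
time: 13.45
position: [0.5371, 0.1207, 0.0568]
tool_rot: [0.001, -2.762, -0.003]
ft_force: [-0.8, 0.1, -2.0]
grip_width: 0.522
```

Call:
servo_tool(series=[{"travel":[-0.0011,0,0.0028],"angular":[0,0,0]},{"travel":[0,0,0],"angular":[0,0,0]}])

```text
time: 13.65
position: [0.537, 0.1208, 0.0532]
tool_rot: [0.001, -2.761, -0.004]
ft_force: [0.0, -0.6, -1.3]
grip_width: 0.525
```

Call:
servo_tool(series=[{"travel":[-0.0007,0,0.0019],"angular":[0,0,0]},{"travel":[0,0,0],"angular":[0,0,0]}])

```text
time: 13.85
position: [0.5372, 0.1209, 0.0518]
tool_rot: [0.002, -2.762, -0.004]
ft_force: [0.4, -0.5, 0.9]
grip_width: 0.525
```

Call:
servo_tool(series=[{"travel":[-0.0004,0,0.0009],"angular":[0,0,0]},{"travel":[0,0,0],"angular":[0,0,0]}])

```text
time: 14.05
position: [0.5373, 0.1209, 0.0518]
tool_rot: [0.001, -2.762, -0.004]
ft_force: [-1.1, -0.5, 6.3]
grip_width: 0.522
```

```bash
python3 st.py
python3 - <<'E'
from h import *
i=ctrl.get_image('side');crop(i,290,200,60,50,10,'pics/s13.png');i=ctrl.get_image('wrist');cv2.imwrite('pics/w13.png',i[:,:,::-1])
E
```

```text
t 14.05 p [0.5373 0.1209 0.0518] q [ 0.1474  0.5881 -0.4969  1.5059  0.1471  1.4748  1.2045] f [-1.1372 -0.5432  6.3122] tq [-0.0888  0.0854  0.0685] w 0.5220836896761922
[[-0.9287 -0.0005 -0.3709]
 [-0.0015  1.      0.0023]
 [ 0.3709  0.0027 -0.9287]]
```

View pics/s13.png

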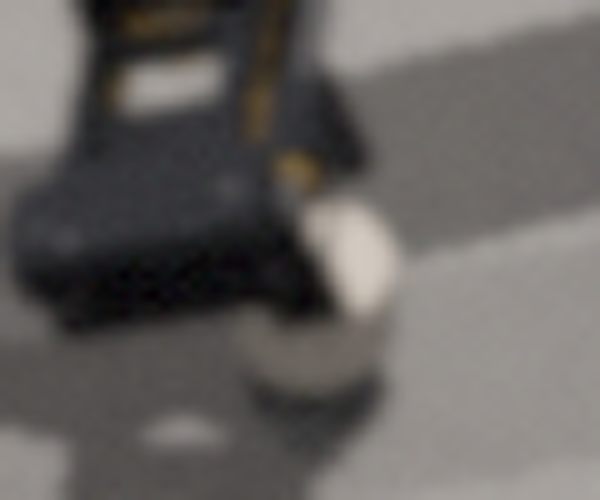

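View pics/w13.png

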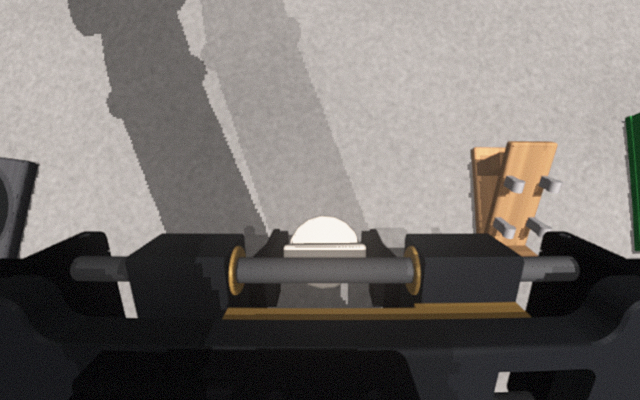

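Call:
servo_tool(series=[{"travel":[0,0,0],"angular":[0,0,0]},{"travel":[0,0,0],"angular":[0,0,0]},{"travel":[0,0,0],"angular":[0,0,0]},{"travel":[0,0,0],"angular":[0,0,0]},{"travel":[0,0,0],"angular":[0,0,0]}], claw=0.072)

```text
time: 14.65
position: [0.537, 0.1209, 0.0503]
tool_rot: [0.002, -2.761, -0.004]
ft_force: [0.0, -0.6, -0.5]
grip_width: 0.807
```

Call:
servo_tool(series=[{"travel":[0,0,-0.012],"angular":[0,0,0]},{"travel":[0,0,-0.03],"angular":[0,0,0]},{"travel":[0,0,-0.045],"angular":[0,0,0]},{"travel":[0,0,-0.045],"angular":[0,0,0]},{"travel":[0,0,-0.03],"angular":[0,0,0]}])

```text
time: 15.15
position: [0.5991, 0.1207, 0.2051]
tool_rot: [0.001, -2.766, -0.005]
ft_force: [-0.2, 0.3, 0.2]
grip_width: 0.828
```

```bash
python3 st.py
python3 - <<'E'
from h import *
i=ctrl.get_image('side');crop(i,280,190,80,60,10,'pics/s14.png');W=ctrl.calibration('wrist');np.save('w14.npy',W,allow_pickle=True);i=ctrl.get_image('wrist');cv2.imwrite('pics/w14.png',i[:,:,::-1])
E
```

```text
t 15.15 p [0.5991 0.1207 0.2051] q [ 0.108   0.5985 -0.4951  1.1631  0.1413  1.795   1.2177] f [-0.1871  0.2714  0.1688] tq [ 0.0938 -0.5751  0.0283] w 0.8276962578136571
[[-0.9303  0.     -0.3668]
 [-0.0014  1.      0.0036]
 [ 0.3668  0.0039 -0.9303]]
```

View pics/s14.png

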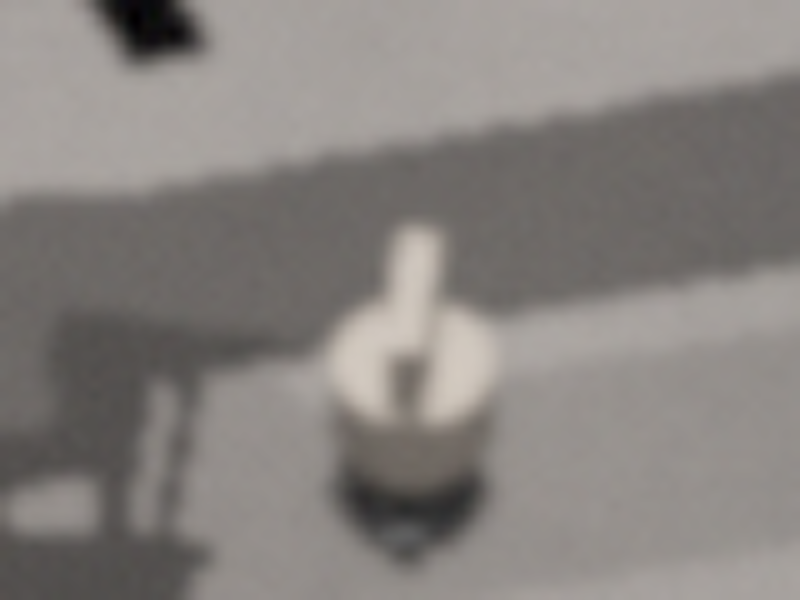

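View pics/w14.png

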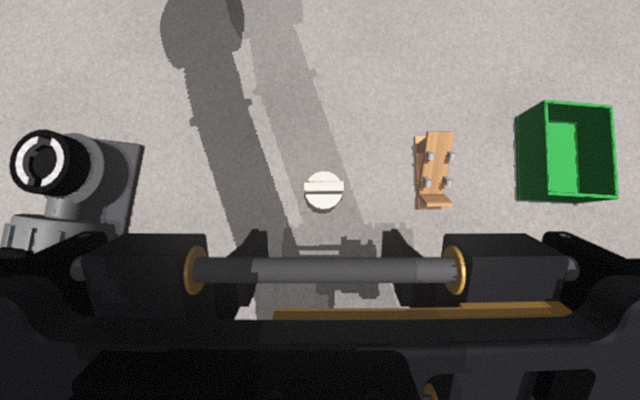

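```bash
python3 plan.py .55 .12 .19 0 180 5
```

```text
step 0.0106 deg 4.25
[0.0083, -0.0003, 0.0067] [0.001, -0.0742, 0.0001]
[0.0087, -0.0003, 0.0061] [0.001, -0.0742, 0.0001]
[0.0092, -0.0003, 0.0054] [0.001, -0.0742, 0.0001]
[0.0095, -0.0003, 0.0047] [0.001, -0.0742, 0.0001]
[0.0099, -0.0003, 0.004] [0.001, -0.0742, 0.0001]
```

Call:
servo_tool(series=[{"travel":[0.0083,0,0.0067],"angular":[0,-0.0742,0]},{"travel":[0.0087,0,0.0061],"angular":[0,-0.0742,0]},{"travel":[0.0092,0,0.0054],"angular":[0,-0.0742,0]},{"travel":[0.0095,0,0.0047],"angular":[0,-0.0742,0]},{"travel":[0.0099,0,0.004],"angular":[0,-0.0742,0]}])

```text
time: 15.75
position: [0.5457, 0.1205, 0.185]
tool_rot: [0.001, -3.135, -0.004]
ft_force: [0.7, -0.1, 0.2]
grip_width: 0.831
```

```bash
python3 - <<'E'
from h import *
ctrl.get_image('wrist')
W=ctrl.calibration('wrist');np.save('w15.npy',W,allow_pickle=True);i=ctrl.get_image('wrist');cv2.imwrite('pics/w15.png',i[:,:,::-1])
p=proj(W,[.55,.12,.08])[0].astype(int);print(p);crop(i,p[0]-50,p[1]-40,100,80,7,'pics/w15z.png')
E
python3 st.py
```

```text
[322 205]
t 15.85 p [0.542  0.1207 0.1845] q [ 0.2287  0.1753 -0.5499  1.6881  0.091   1.3148  1.2352] f [ 0.5561 -0.2646  0.2877] tq [ 0.1124 -0.1234  0.0289] w 0.8264122809347767
[[-0.9999 -0.0027 -0.0106]
 [-0.0027  1.      0.    ]
 [ 0.0106  0.     -0.9999]]
```

View pics/w15z.png

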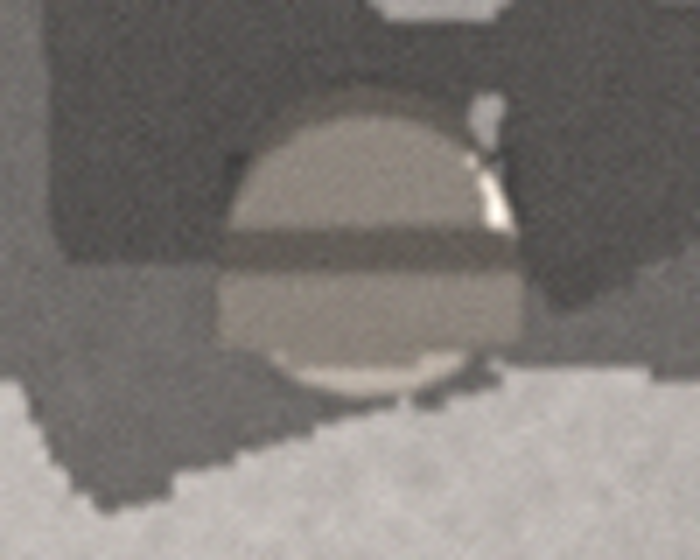

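```bash
python3 - <<'E'
from h import *
W=np.load('w15.npy',allow_pickle=True).item()
f=lambda u,v,z:onz(W,(272+u/7-.4,165+v/7-.4),z)
c=[f(219,272,.094),f(522,272,.094),f(219,347,.094),f(520,347,.094)]
m=sum(c)/4;print(m,np.linalg.norm(c[0]-c[1]),np.linalg.norm(c[0]-c[2]));d=c[1]-c[0];print('bar az',np.degrees(np.arctan2(d[1],d[0])))
d=c[3]-c[2];print('bar az',np.degrees(np.arctan2(d[1],d[0])))
E
python3 plan.py .5485 .1205 .11 0 180 3
```

```text
[0.54926303 0.12246747 0.094     ] 0.0440335797183287 0.011411154610143701
bar az 90.22081847977013
bar az 90.22071882042071
step 0.0249 deg 0.21
[-0.0024, -0.0001, 0.0248] [0.0, -0.0035, 0.0009]
[-0.0023, -0.0001, 0.0248] [0.0, -0.0035, 0.0009]
[-0.0023, -0.0001, 0.0248] [0.0, -0.0035, 0.0009]
```

```bash
python3 plan.py .5492 .1212 .056 0 180 5
```

```text
step 0.0257 deg 0.13
[-0.0017, 0.0001, 0.0257] [0.0, -0.0021, 0.0005]
[-0.0017, 0.0001, 0.0257] [0.0, -0.0021, 0.0005]
[-0.0016, 0.0001, 0.0257] [0.0, -0.0021, 0.0005]
[-0.0016, 0.0001, 0.0257] [0.0, -0.0021, 0.0005]
[-0.0015, 0.0001, 0.0257] [0.0, -0.0021, 0.0005]
```

Call:
servo_tool(series=[{"travel":[-0.0028,0,0.0257],"angular":[0,-0.004,0]},{"travel":[-0.0028,0,0.0257],"angular":[0,-0.004,0]},{"travel":[-0.0025,0,0.0257],"angular":[0,-0.003,0]},{"travel":[0,0,0.012],"angular":[0,0,0]},{"travel":[0,0,0],"angular":[0,0,0]}])

```text
time: 16.35
position: [0.553, 0.1205, 0.0942]
tool_rot: [0.001, -3.139, -0.004]
ft_force: [-0.0, 0.2, 0.1]
grip_width: 0.825
```

```bash
python3 st.py;python3 plan.py .5492 .1212 .052 0 180 2
python3 - <<'E'
from h import *
i=ctrl.get_image('side');crop(i,270,170,100,80,8,'pics/s16.png');i=ctrl.get_image('wrist');crop(i,220,130,200,150,4,'pics/w16.png')
s=ctrl.get_state();S=ctrl.calibration('side');R=Rn.from_rotvec(s['tool_rot']);
print([((proj(S,[s['position']+R.apply([0,y,z])])[0]-[270,170])*8).round() for y in(-.036,.036) for z in(-.018,-.03,.011)])
E
```

```text
t 16.35 p [0.553  0.1205 0.0942] q [ 0.2103  0.2666 -0.5383  1.778   0.1457  1.1387  1.1974] f [-0.0416  0.1633  0.0811] tq [ 0.1239 -0.1087 -0.0079] w 0.8252856785646628
[[-1.     -0.0005 -0.0023]
 [-0.0005  1.      0.0026]
 [ 0.0023  0.0026 -1.    ]]
step 0.0212 deg 0.1
[0.0018, 0.0003, 0.0211] [0.0013, -0.0012, 0.0002]
[0.0019, 0.0003, 0.0211] [0.0013, -0.0012, 0.0002]
[array([404., 270.]), array([404., 246.]), array([404., 324.]), array([380., 421.]), array([380., 398.]), array([381., 475.])]
```

View pics/s16.png

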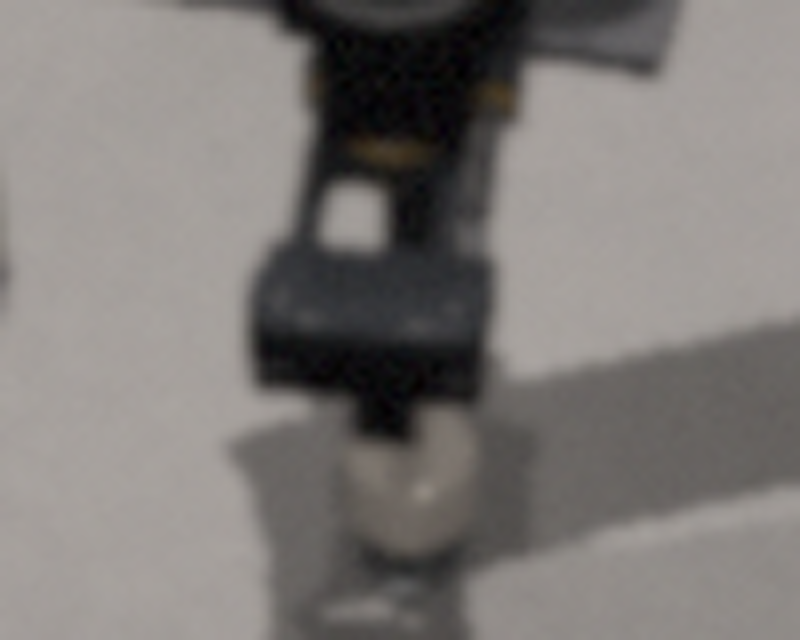

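View pics/w16.png

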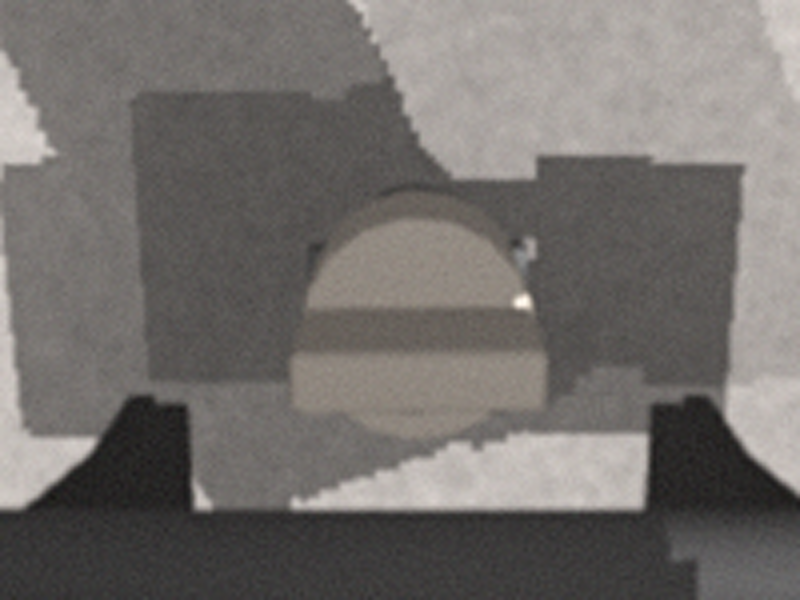

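Call:
servo_tool(series=[{"travel":[0.003,0.0006,0.014],"angular":[0,0,0]},{"travel":[0.0007,0,0.014],"angular":[0,0,0]},{"travel":[0,0,0.014],"angular":[0,0,0]},{"travel":[0,0,0],"angular":[0,0,0]}])

```text
time: 16.85
position: [0.5484, 0.1209, 0.0512]
tool_rot: [0.001, -3.139, -0.003]
ft_force: [-0.9, -0.3, -0.1]
grip_width: 0.831
```

```bash
python3 st.py
python3 - <<'E'
from h import *
i=ctrl.get_image('side');crop(i,270,170,100,80,8,'pics/s17.png')
E
```

```text
t 16.85 p [0.5484 0.1209 0.0512] q [ 0.1991  0.3054 -0.5313  1.8278  0.1727  1.0568  1.1739] f [-0.9331 -0.3469 -0.1159] tq [ 0.0768 -0.1183 -0.0076] w 0.8311410610277716
[[-1.     -0.0007 -0.0026]
 [-0.0007  1.      0.002 ]
 [ 0.0026  0.002  -1.    ]]
```

View pics/s17.png

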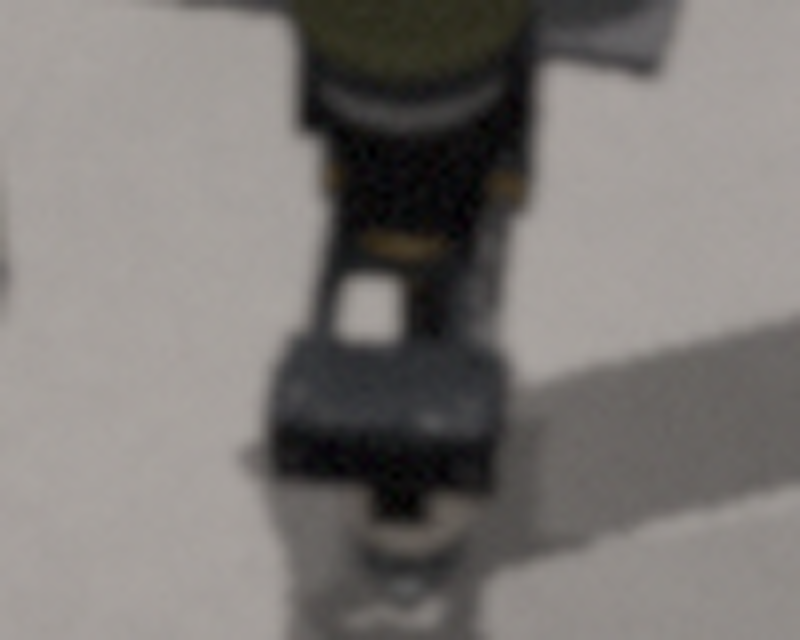

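Call:
servo_tool(series=[{"travel":[0,0,0],"angular":[0,0,0]},{"travel":[0,0,0],"angular":[0,0,0]},{"travel":[0,0,0],"angular":[0,0,0]},{"travel":[0,0,0],"angular":[0,0,0]},{"travel":[0,0,0],"angular":[0,0,0]}], claw=0.02, squeeze=50)

```text
time: 17.4
position: [0.5508, 0.1215, 0.0544]
tool_rot: [-0.001, 3.139, 0.004]
ft_force: [1.2, 0.2, 1.3]
grip_width: 0.524
```

Call:
servo_tool(series=[{"travel":[0,0,0],"angular":[0,0,0]},{"travel":[0,0,0],"angular":[0,0,0]},{"travel":[0,0,0],"angular":[0,0,0]}])

```text
time: 17.7
position: [0.5508, 0.1215, 0.0544]
tool_rot: [-0.001, 3.139, 0.004]
ft_force: [-0.7, 0.9, 2.0]
grip_width: 0.526
```

```bash
python3 st.py
python3 - <<'E'
from h import *
i=ctrl.get_image('wrist');crop(i,220,130,200,150,4,'pics/w18.png')
E
```

```text
t 17.7 p [0.5508 0.1215 0.0544] q [ 0.1994  0.3026 -0.532   1.824   0.1723  1.0577  1.1741] f [-0.6927  0.8771  1.9902] tq [ 0.0645 -0.1038 -0.0668] w 0.5259877940022337
[[-1.     -0.0005  0.0027]
 [-0.0005  1.      0.0028]
 [-0.0027  0.0028 -1.    ]]
```

View pics/w18.png

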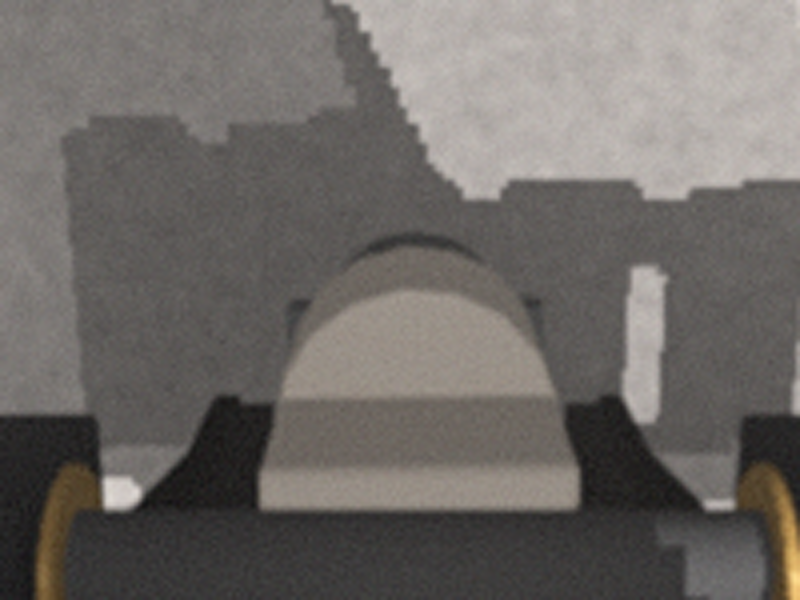

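Call:
servo_tool(series=[{"travel":[0,0,-0.01],"angular":[0,0,0]},{"travel":[0,0,-0.03],"angular":[0,0,0]},{"travel":[0,0,-0.04],"angular":[0,0,0.05]},{"travel":[0,0,-0.04],"angular":[0,0,0.14]},{"travel":[0,0,-0.03],"angular":[0,0,0.14]}])

```text
time: 18.25
position: [0.5504, 0.1214, 0.2068]
tool_rot: [0.523, 3.095, 0.006]
ft_force: [0.4, -0.2, -1.9]
grip_width: 0.524
```

```bash
python3 st.py;python3 plan.py .5195 -.2095 .21 0 82 10
python3 - <<'E'
from h import *
i=ctrl.get_image('side');crop(i,270,130,100,100,6,'pics/s19.png')
E
```

```text
t 18.25 p [0.5504 0.1214 0.2068] q [ 0.2001  0.1642 -0.5152  1.6515  0.0808  1.343   0.9087] f [ 0.3992 -0.1991 -1.8813] tq [ 0.0657 -0.1626 -0.0399] w 0.5243887125662668
[[-0.9445  0.3286  0.0037]
 [ 0.3286  0.9445  0.0032]
 [-0.0025  0.0042 -1.    ]]
step 0.0332 deg 7.88
[-0.008, -0.0323, -0.0004] [0.0005, -0.0001, 0.1376]
[-0.0123, -0.0309, -0.0004] [0.0005, -0.0001, 0.1376]
[-0.0164, -0.0289, -0.0004] [0.0005, -0.0001, 0.1376]
[-0.0202, -0.0264, -0.0004] [0.0005, -0.0001, 0.1376]
[-0.0237, -0.0233, -0.0004] [0.0005, -0.0001, 0.1376]
[-0.0266, -0.0199, -0.0004] [0.0005, -0.0001, 0.1376]
[-0.0291, -0.016, -0.0003] [0.0005, -0.0001, 0.1376]
[-0.031, -0.0119, -0.0003] [0.0005, -0.0001, 0.1376]
[-0.0324, -0.0075, -0.0003] [0.0005, -0.0001, 0.1376]
[-0.0331, -0.003, -0.0003] [0.0005, -0.0001, 0.1376]
```

View pics/s19.png

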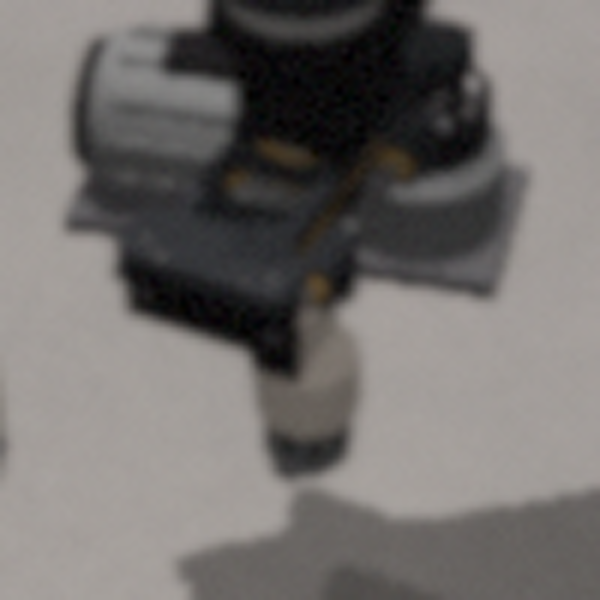

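Held upright. Carry to the port.

Call:
servo_tool(series=[{"travel":[-0.008,-0.0323,0],"angular":[0,0,0.1376]},{"travel":[-0.0123,-0.0309,0],"angular":[0,0,0.1376]},{"travel":[-0.0164,-0.0289,0],"angular":[0,0,0.1376]},{"travel":[-0.0202,-0.0264,0],"angular":[0,0,0.1376]},{"travel":[-0.0237,-0.0233,0],"angular":[0,0,0.1376]}])

```text
time: 18.8
position: [0.5349, -0.0456, 0.2033]
tool_rot: [-1.536, -2.74, -0.005]
ft_force: [0.4, -0.7, -1.2]
grip_width: 0.524
```

Call:
servo_tool(series=[{"travel":[-0.0266,-0.0199,0],"angular":[0,0,0.1376]},{"travel":[-0.0291,-0.016,0],"angular":[0,0,0.1376]},{"travel":[-0.031,-0.0119,0],"angular":[0,0,0.1376]},{"travel":[-0.0324,-0.0075,0],"angular":[0,0,0.1376]},{"travel":[-0.0331,-0.003,0],"angular":[0,0,0.1376]}])

```text
time: 19.3
position: [0.5204, -0.211, 0.2027]
tool_rot: [-2.37, -2.06, -0.005]
ft_force: [0.1, -0.8, -2.5]
grip_width: 0.52
```

Call:
servo_tool(series=[{"travel":[0,0,0],"angular":[0,0,0]}])

```text
time: 19.4
position: [0.5189, -0.2164, 0.2024]
tool_rot: [-2.376, -2.055, -0.0]
ft_force: [-0.7, 0.1, -1.8]
grip_width: 0.52
```

```bash
python3 - <<'E'
from h import *
W=ctrl.calibration('wrist');np.save('w20.npy',W,allow_pickle=True)
i=ctrl.get_image('wrist');cv2.imwrite('pics/w20.png',i[:,:,::-1])
i=ctrl.get_image('side');crop(i,290,80,100,100,6,'pics/s20.png');cv2.imwrite('pics/s20f.png',i[:,:,::-1])
i=ctrl.get_image('top');cv2.imwrite('pics/t20f.png',i[:,:,::-1]);crop(i,350,160,100,100,6,'pics/t20.png')
E
python3 st.py;python3 plan.py .5195 -.2095 .20 0 82 1
```

```text
t 19.55 p [ 0.5209 -0.209   0.2026] q [ 0.4995  0.14   -0.1788  1.6692  0.021   1.3347  0.1847] f [ 0.057   0.8475 -1.4576] tq [ 0.0436 -0.0839  0.0239] w 0.5208644322867
[[ 0.1325  0.9912  0.0013]
 [ 0.9912 -0.1325  0.0042]
 [ 0.0044  0.0007 -1.    ]]
step 0.003 deg 0.46
[-0.0007, -0.0014, 0.0026] [0.0007, -0.0044, 0.0067]
```

View pics/w20.png

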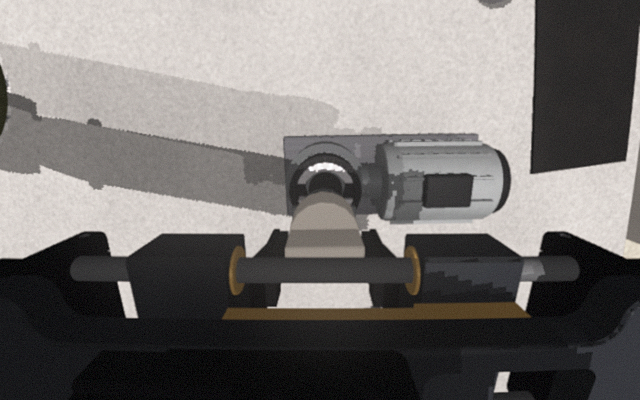

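View pics/s20.png

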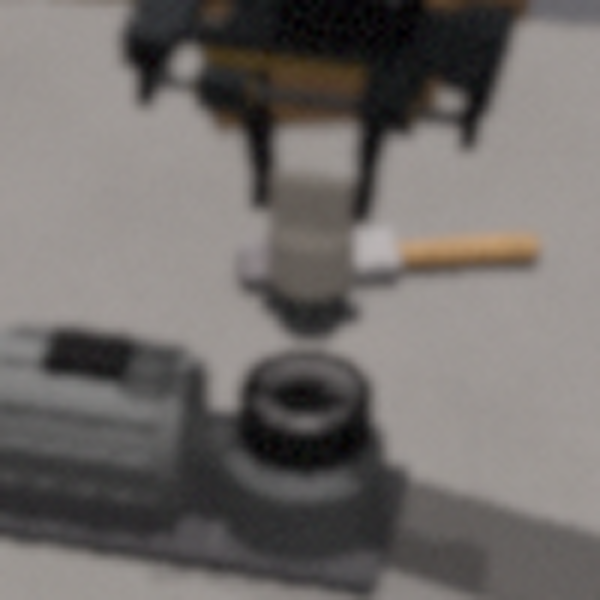

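View pics/t20.png

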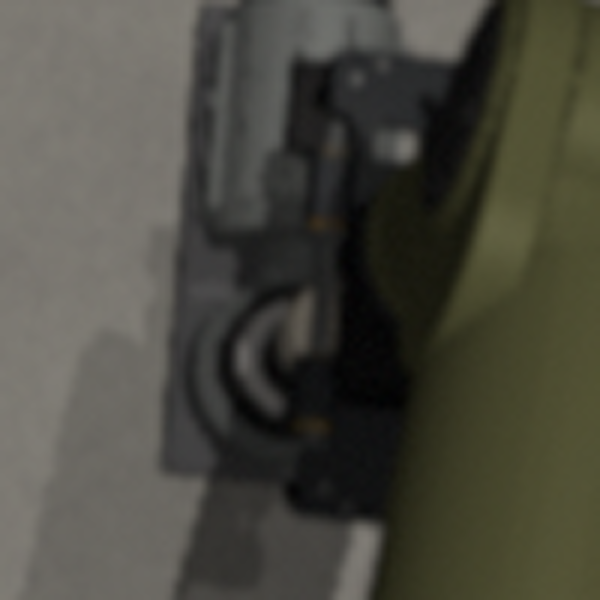

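Run:
```python
from h import *
np.set_printoptions(precision=1,suppress=True)
S=ctrl.calibration('side')
P=np.array([.5195,-.2095]);
pr=lambda x,y,z:((proj(S,[[x,y,z]])[0]-[290,80])*6)
print('port',pr(*P,.1))
z0=.2026-.053
for dy in(0,.005): print('foot',pr(*(P+[0,dy]),z0),'bar top',pr(*(P+[0,dy]),z0+.094),'headtop',pr(*(P+[0,dy]),z0+.064))
# wrist: cart outlines
W=np.load('w20.npy',allow_pickle=True).item()
print('wrist: port',proj(W,[*P,.1]),'headtop rim +y',proj(W,[P[0],P[1]+.024,z0+.064]),'head bottom rim',proj(W,[P[0],P[1]+.024,z0+.032]))
i=cv2.imread('pics/w20.png')[:,:,::-1];crop(i,270,130,120,130,5,'pics/w20z.png')
```

```text
port [305.2 386.8]
foot [307.7 316. ] bar top [312.7 171.7] headtop [311.1 219.2]
foot [307.  321.5] bar top [312.  177.1] headtop [310.3 224.7]
wrist: port [[324.2 191.6]] headtop rim +y [[318.6 196.1]] head bottom rim [[319.4 185.6]]
```

View pics/w20z.png

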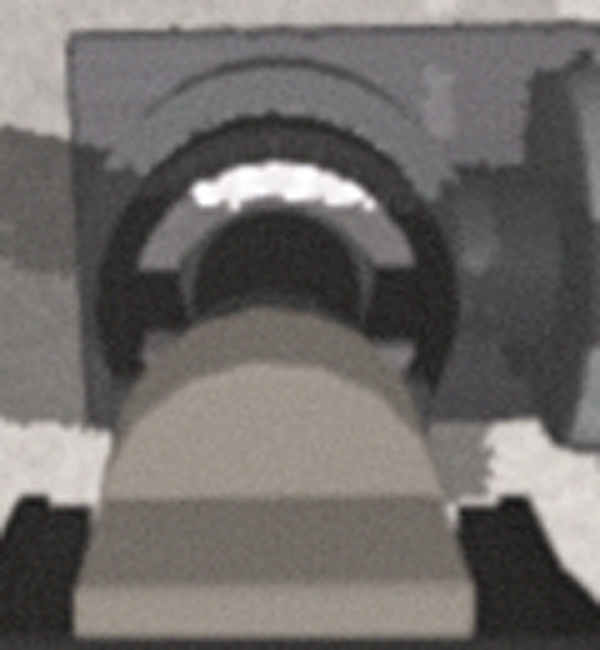

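Run:
```python
from h import *
from scipy.optimize import least_squares
np.set_printoptions(precision=2,suppress=True)
W=np.load('w20.npy',allow_pickle=True).item()
C=-Rn.from_rotvec(W['rvec']).inv().apply(W['tvec']);print('cam',C)
P=np.array([.5195,-.2095]);t=np.radians(82);X=np.array([np.cos(t),np.sin(t)]);Y=np.array([np.sin(t),-np.cos(t)])
def feats(v):
    dx,dy,dz=v; o=P+dx*X+dy*Y; z0=.1496+dz
    q=lambda a,b,h:np.r_[o+a*X+b*Y,z0+h]
    L=[q(.024,0,.064),q(.024,0,.032),q(.006,.023,.094),q(.006,-.023,.094)]
    p=proj(W,L); return np.r_[p[0,1],p[1,1],p[2],p[3]]
c=lambda u,v:(270+u/5-.4,130+v/5-.4)
obs=np.r_[c(0,362)[1],c(0,308)[1],c(474,582),c(75,582)]
print(feats([0,0,0]),obs)
r=least_squares(lambda v:feats(v)-obs,[0,0,0]);print(r.x*1000,r.fun)
```

```text
cam [ 0.53 -0.14  0.39]
[195.68 185.27 365.68 240.49 282.09 240.84] [202.  191.2 364.4 246.  284.6 246. ]
[-5.86  0.31 -5.92] [ 0.09 -0.08 -0.   -0.18  0.    0.16]
```

Run:
```python
from h import *
np.set_printoptions(precision=1,suppress=True)
T=ctrl.calibration('top');i=cv2.imread('pics/t20f.png')[:,:,::-1]
x0,y0,s=380,195,14
j=np.clip(i[y0:y0+45,x0:x0+45].astype(float)*1.8,0,255).astype(np.uint8)
cv2.imwrite('pics/t20z.png',cv2.resize(j[:,:,::-1],None,fx=s,fy=s,interpolation=cv2.INTER_CUBIC))
pr=lambda x,y,z:(proj(T,[[x,y,z]])[0]-[x0,y0]+.5)*s
P=[.5195,-.2095]
print('collar left',pr(P[0],P[1]+.038,.1),'lip left',pr(P[0],P[1]+.0305,.1),'port',pr(*P,.1))
for dy,dz in((0,0),(-.006,-.006),(-.003,0)): print(dy,dz,'headtop left',pr(P[0],P[1]+.024+dy,.1496+.064+dz),'bar edge',pr(P[0],P[1]+.006+dy,.1496+.094+dz),'foot',pr(P[0],P[1]+.02+dy,.1496+dz),'headbot',pr(P[0],P[1]+.024+dy,.1496+.032+dz))
```

```text
collar left [101.4 355.3] lip left [136.6 354.5] port [279.9 351.5]
0 0 headtop left [261.6 282.8] bar edge [386.3 259.3] foot [225.7 324.2] headbot [233.  304.3]
-0.006 -0.006 headtop left [287.1 286.3] bar edge [411.8 263.1] foot [249.9 327.2] headbot [258.  307.6]
-0.003 0 headtop left [277.2 282.4] bar edge [402.3 259. ] foot [240.4 323.9] headbot [248.2 304. ]
```

View pics/t20z.png

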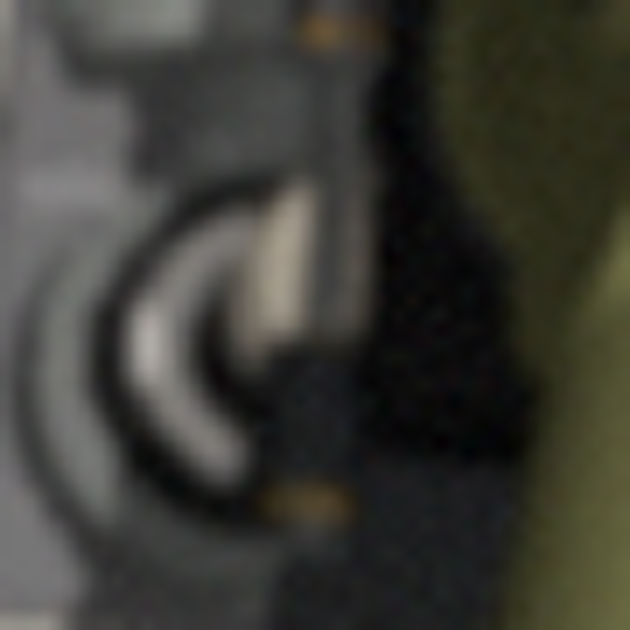

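Call:
servo_tool(series=[{"travel":[0,0,0.012],"angular":[0,0,0]},{"travel":[0,0,0.012],"angular":[0,0,0]},{"travel":[0,0,0.012],"angular":[0,0,0]},{"travel":[0,0,0.004],"angular":[0,0,0]},{"travel":[0,0,0],"angular":[0,0,0]}])

```text
time: 20.05
position: [0.5204, -0.2094, 0.1616]
tool_rot: [-2.363, -2.066, -0.004]
ft_force: [-0.5, -0.3, -0.9]
grip_width: 0.521
```

```bash
python3 st.py
python3 - <<'E'
from h import *
i=ctrl.get_image('side');crop(i,310,115,60,60,10,'pics/s21.png')
i=ctrl.get_image('wrist');crop(i,270,130,120,130,5,'pics/w21.png')
E
```

```text
t 20.05 p [ 0.5204 -0.2094  0.1616] q [ 0.4984  0.1647 -0.1785  1.7244  0.027   1.2566  0.1798] f [-0.4631 -0.3123 -0.886 ] tq [-0.0349 -0.0616 -0.0152] w 0.5212931452784749
[[ 0.1337  0.991  -0.0002]
 [ 0.991  -0.1337  0.0037]
 [ 0.0037 -0.0007 -1.    ]]
```

View pics/s21.png

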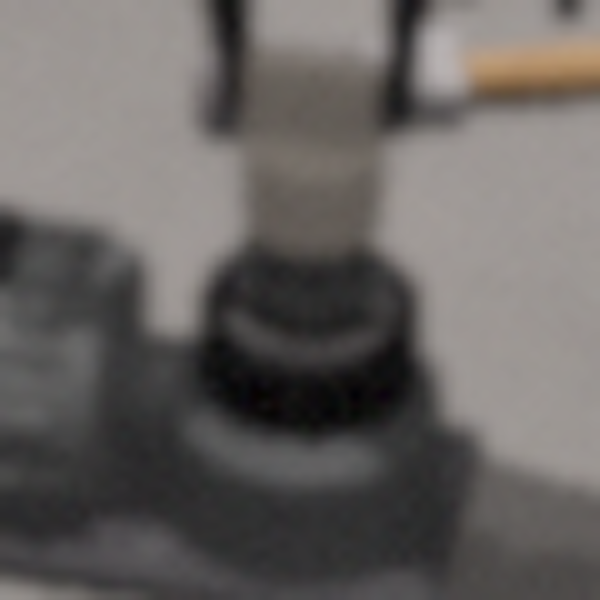

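View pics/w21.png

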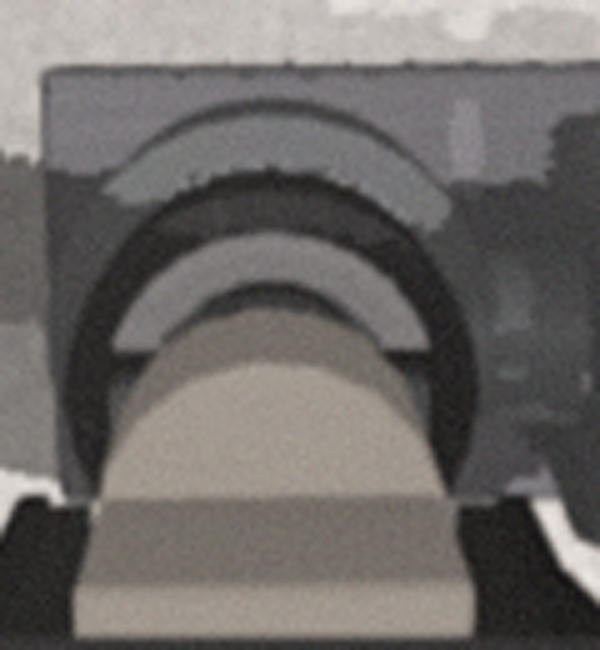

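Call:
servo_tool(series=[{"travel":[0,0,0.006],"angular":[0,0,0]},{"travel":[0,0,0.004],"angular":[0,0,0]},{"travel":[0,0,0],"angular":[0,0,0]}])

```text
time: 20.45
position: [0.5208, -0.2098, 0.1523]
tool_rot: [-2.365, -2.066, -0.004]
ft_force: [0.2, 0.5, -1.5]
grip_width: 0.522
```

Call:
servo_tool(series=[{"travel":[0,0,0.004],"angular":[0,0,0]},{"travel":[0,0,0],"angular":[0,0,0]}])

```text
time: 20.65
position: [0.521, -0.2102, 0.1486]
tool_rot: [-2.366, -2.066, -0.004]
ft_force: [-1.5, -2.2, -1.7]
grip_width: 0.525
```

Call:
servo_tool(series=[{"travel":[0,0,0.004],"angular":[0,0,0]},{"travel":[0,0,0],"angular":[0,0,0]}])

```text
time: 20.85
position: [0.521, -0.2102, 0.1446]
tool_rot: [-2.365, -2.066, -0.004]
ft_force: [-0.3, -1.6, -1.8]
grip_width: 0.522
```

Call:
servo_tool(series=[{"travel":[-0.0005,0,0.004],"angular":[0,0,0]},{"travel":[0,0,0.002],"angular":[0,0,0]},{"travel":[0,0,0],"angular":[0,0,0]}])

```text
time: 21.15
position: [0.5213, -0.2104, 0.1393]
tool_rot: [-2.365, -2.067, -0.005]
ft_force: [-1.2, -0.2, 2.5]
grip_width: 0.521
```

Call:
servo_tool(series=[{"travel":[0,0,0.004],"angular":[0,0,0]},{"travel":[0,0,0],"angular":[0,0,0]}])

```text
time: 21.35
position: [0.5214, -0.2104, 0.1351]
tool_rot: [-2.366, -2.067, -0.006]
ft_force: [-1.7, -0.9, 3.2]
grip_width: 0.52
```

Call:
servo_tool(series=[{"travel":[0,0,0.004],"angular":[0,0,0]},{"travel":[0,0,0],"angular":[0,0,0]}])

```text
time: 21.55
position: [0.5215, -0.2104, 0.1312]
tool_rot: [-2.366, -2.067, -0.006]
ft_force: [-1.5, 0.3, 5.9]
grip_width: 0.52
```

```bash
python3 st.py
python3 - <<'E'
from h import *
i=ctrl.get_image('side');crop(i,310,115,60,60,10,'pics/s22.png')
E
```

```text
t 21.55 p [ 0.5215 -0.2104  0.1312] q [ 0.4981  0.1875 -0.1782  1.761   0.0321  1.1944  0.1766] f [-1.5215  0.2524  5.9342] tq [-0.2117  0.2614 -0.0139] w 0.5202602371536649
[[ 0.1342  0.991   0.0026]
 [ 0.991  -0.1342  0.0025]
 [ 0.0028  0.0023 -1.    ]]
```

View pics/s22.png

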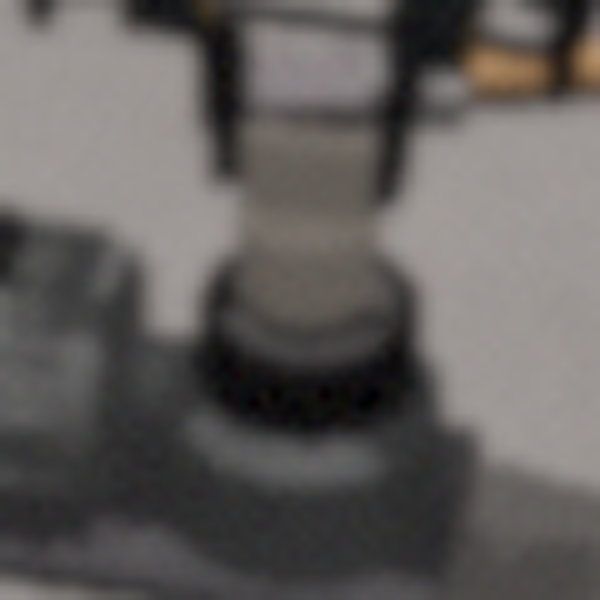

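Call:
servo_tool(series=[{"travel":[0,0,0.002],"angular":[0,0,0]},{"travel":[0,0,0],"angular":[0,0,0]}])

```text
time: 21.8
position: [0.5215, -0.2105, 0.1295]
tool_rot: [-2.366, -2.067, -0.006]
ft_force: [-2.1, 0.2, 6.0]
grip_width: 0.522
```

Call:
servo_tool(series=[{"travel":[0,0,0.002],"angular":[0,0,0]},{"travel":[0,0,0],"angular":[0,0,0]}])

```text
time: 22.0
position: [0.5215, -0.2105, 0.1284]
tool_rot: [2.366, 2.067, 0.006]
ft_force: [-3.0, 0.1, 8.7]
grip_width: 0.524
```

Call:
servo_tool(series=[{"travel":[0,0,0.0015],"angular":[0,0,0]},{"travel":[0,0,0],"angular":[0,0,0]}])

```text
time: 22.2
position: [0.5215, -0.2106, 0.1283]
tool_rot: [2.365, 2.066, 0.006]
ft_force: [-7.1, 1.5, 15.8]
grip_width: 0.523
```

Call:
servo_tool(series=[{"travel":[0,-0.001,-0.0008],"angular":[0,0,0]},{"travel":[0,0,0],"angular":[0,0,0.07]},{"travel":[0,0,0],"angular":[0,0,0.1]},{"travel":[0,0,0],"angular":[0,0,0.1]}])

```text
time: 22.6
position: [0.5215, -0.2105, 0.1284]
tool_rot: [2.624, 1.724, 0.008]
ft_force: [-2.7, -0.6, 10.7]
grip_width: 0.521
```

```bash
python3 st.py
```

```text
t 22.6 p [ 0.5215 -0.2105  0.1284] q [ 0.4767  0.1866 -0.1541  1.7674  0.0275  1.1856 -0.0932] f [-2.698  -0.6223 10.6945] tq [-0.1555  0.4646  0.187 ] w 0.5206218711321409
[[ 0.3969  0.9178  0.005 ]
 [ 0.9178 -0.3969  0.0015]
 [ 0.0033  0.004  -1.    ]]
```

Call:
servo_tool(series=[{"travel":[0,0,0],"angular":[0,0,0.12]},{"travel":[0,0,0],"angular":[0,0,0.12]},{"travel":[0,0,0],"angular":[0,0,0.12]},{"travel":[0,0,0],"angular":[0,0,0.12]}])

```text
time: 23.0
position: [0.5212, -0.2105, 0.1284]
tool_rot: [2.961, 1.05, 0.008]
ft_force: [-3.0, -0.4, 11.0]
grip_width: 0.52
```

```bash
python3 st.py
```

```text
t 23.0 p [ 0.5212 -0.2105  0.1284] q [ 0.4388  0.1845 -0.1117  1.7689  0.019   1.1855 -0.567 ] f [-3.0103 -0.3942 10.9549] tq [-0.1541  0.718   0.1686] w 0.5202595291354422
[[ 0.7764  0.6302  0.0046]
 [ 0.6302 -0.7764  0.0015]
 [ 0.0045  0.0018 -1.    ]]
```

Call:
servo_tool(series=[{"travel":[0,0,0],"angular":[0,0,0.13]},{"travel":[0,0,0],"angular":[0,0,0.13]},{"travel":[0,0,0],"angular":[0,0,0.13]},{"travel":[0,0,0],"angular":[0,0,0.13]}])

```text
time: 23.4
position: [0.5214, -0.2107, 0.1284]
tool_rot: [-3.131, -0.253, -0.008]
ft_force: [-2.1, 0.0, 10.4]
grip_width: 0.523
```

Call:
servo_tool(series=[{"travel":[0,0,0],"angular":[0,0,0.1]},{"travel":[0,0,0],"angular":[0,0,0.08]},{"travel":[0,0,0],"angular":[0,0,0.06]},{"travel":[0,0,0],"angular":[0,0,0]}])

```text
time: 23.8
position: [0.5214, -0.2109, 0.1284]
tool_rot: [-3.138, 0.118, -0.008]
ft_force: [-2.3, -1.3, 11.8]
grip_width: 0.523
```

```bash
python3 st.py
```

```text
t 23.8 p [ 0.5214 -0.2109  0.1284] q [ 0.3799  0.1821 -0.0456  1.7709  0.0061  1.1844 -1.313 ] f [-2.2712 -1.2908 11.8003] tq [-0.3212  0.6708 -0.0767] w 0.5228674208927628
[[ 0.9972 -0.075   0.005 ]
 [-0.075  -0.9972  0.001 ]
 [ 0.0049 -0.0013 -1.    ]]
```

Call:
servo_tool(series=[{"travel":[0,0,0],"angular":[0,0,0.04]},{"travel":[0,0,0],"angular":[0,0,0.03]},{"travel":[0,0,0],"angular":[0,0,0]}])

```text
time: 24.1
position: [0.5208, -0.2106, 0.1284]
tool_rot: [-3.132, 0.225, -0.005]
ft_force: [-4.0, 0.1, 12.2]
grip_width: 0.524
```

```bash
python3 st.py
python3 - <<'E'
from h import *
i=ctrl.get_image('side');crop(i,310,115,60,60,10,'pics/s23.png')
i=ctrl.get_image('wrist');cv2.imwrite('pics/w23.png',i[:,:,::-1])
E
```

```text
t 24.1 p [ 0.5208 -0.2106  0.1284] q [ 0.3746  0.1817 -0.04    1.7713  0.0051  1.1858 -1.3809] f [-4.0158  0.1382 12.2491] tq [-0.1699  1.0622  0.1857] w 0.5241615439541437
[[ 0.9897 -0.1429  0.0036]
 [-0.1429 -0.9897  0.0014]
 [ 0.0034 -0.0019 -1.    ]]
```

View pics/s23.png

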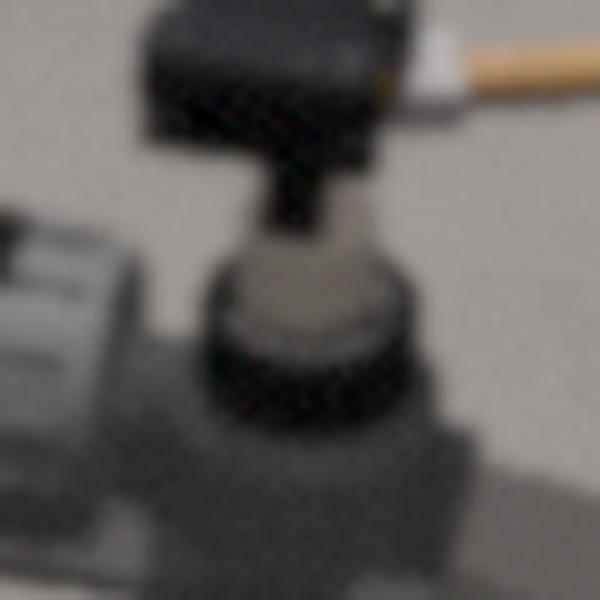

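View pics/w23.png

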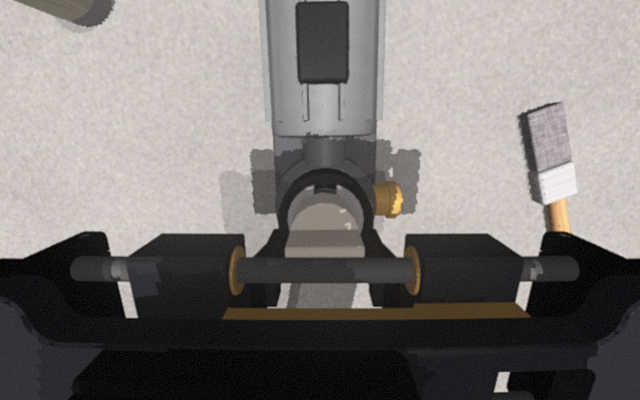

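Call:
servo_tool(series=[{"travel":[0,0,-0.002],"angular":[0,0,0]},{"travel":[0,0,-0.002],"angular":[0,0,0]},{"travel":[0,0,0],"angular":[0,0,0]}])

```text
time: 24.5
position: [0.5204, -0.2105, 0.1309]
tool_rot: [-3.131, 0.225, -0.004]
ft_force: [-2.7, -0.8, 6.8]
grip_width: 0.521
```

Call:
servo_tool(series=[{"travel":[0,0,0],"angular":[0,0,0]},{"travel":[0,0,0],"angular":[0,0,0]},{"travel":[0,0,0],"angular":[0,0,0]},{"travel":[0,0,0],"angular":[0,0,0]},{"travel":[0,0,0],"angular":[0,0,0]}], claw=0.066)

```text
time: 25.0
position: [0.5201, -0.21, 0.1299]
tool_rot: [-3.13, 0.225, -0.002]
ft_force: [-0.2, 0.2, 0.1]
grip_width: 0.752
```

Call:
servo_tool(series=[{"travel":[0,0,-0.01],"angular":[0,0,0]},{"travel":[0,0,-0.03],"angular":[0,0,0]},{"travel":[0,0,-0.04],"angular":[0,0,0]},{"travel":[0,0,-0.04],"angular":[0,0,0]},{"travel":[0,0,0],"angular":[0,0,0]}])

```text
time: 25.5
position: [0.5232, -0.2117, 0.2579]
tool_rot: [3.133, -0.226, 0.021]
ft_force: [0.8, -0.2, 0.8]
grip_width: 0.758
```

```bash
python3 st.py
python3 - <<'E'
from h import *
i=ctrl.get_image('side');crop(i,310,115,60,60,10,'pics/s24.png')
W=ctrl.calibration('wrist');np.save('w24.npy',W,allow_pickle=True)
i=ctrl.get_image('wrist');cv2.imwrite('pics/w24.png',i[:,:,::-1])
E
```

```text
t 25.5 p [ 0.5232 -0.2117  0.2579] q [ 0.3735  0.1083 -0.0369  1.5933  0.0008  1.4269 -1.378 ] f [ 0.8271 -0.2392  0.7668] tq [ 0.0309  0.043  -0.0253] w 0.758134092680235
[[ 0.9896 -0.1434  0.0135]
 [-0.1434 -0.9897 -0.0013]
 [ 0.0135 -0.0006 -0.9999]]
```

View pics/s24.png

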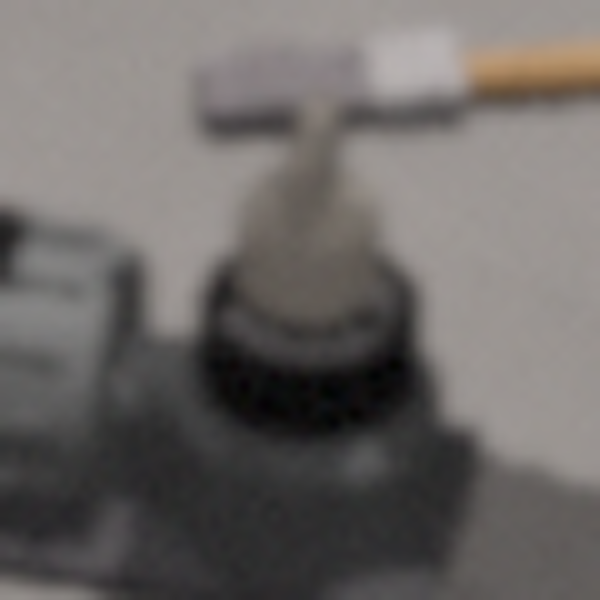

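View pics/w24.png

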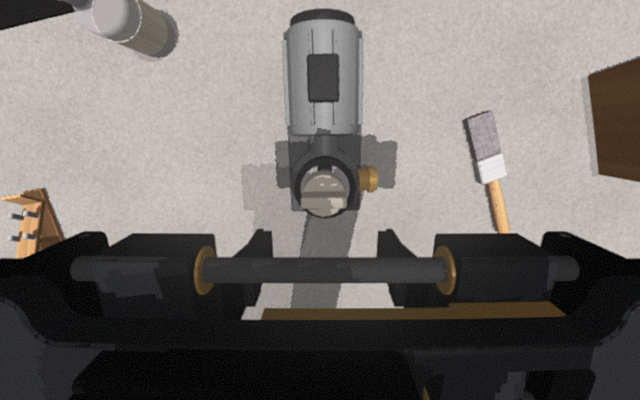

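Run:
```python
from h import *
np.set_printoptions(precision=1,suppress=True)
S=ctrl.calibration('side');W=np.load('w24.npy',allow_pickle=True).item()
for h in(.025,.037):
    print(h,'side bar top ends',[((proj(S,[[.5195+.0*s,-.2095+.023*s,.1+h+.047]])[0]-[310,115]+.5)*10) for s in(-1,1)],'head bot front',(proj(S,[[.5195,-.2095+.024,.1+h-.015]])[0]-[310,115]+.5)*10)
    print('wrist bar top ends',[proj(W,[[.5195-.0032*s,-.2095-.0228*s,.1+h+.047]])[0] for s in(1,-1)])
i=ctrl.get_image('wrist');crop(i,285,145,80,80,8,'pics/w25.png')
```

```text
0.025 side bar top ends [array([325.2,  85. ]), array([314.1, 168.7])] head bot front [308.7 321.1]
wrist bar top ends [array([347.8, 204.5]), array([301.4, 204.7])]
0.037 side bar top ends [array([326.3,  55. ]), array([315.2, 138.5])] head bot front [309.7 292.7]
wrist bar top ends [array([348.8, 207.9]), array([300.3, 208.1])]
```

View pics/w25.png

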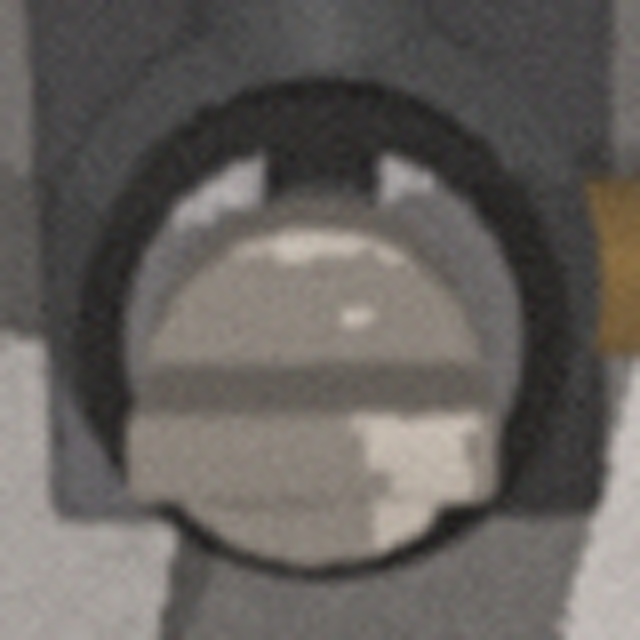

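```bash
python3 -c "
from bench import ctrl
print(ctrl.close_job())"
```

```text
the job is handed in; nothing more can be done
None
```

The cartridge is locked in the pump's bayonet port and let go, and I handed the job in at about 25.6 s of the 67 s allowed. No verdict was reported.

- **Standing it up:** I lifted the cartridge by its bar, tilted it upright and set it on the counter at about (0.549, 0.121). It stood there untouched for about 2 s, and the pictures showed it upright.
- **Fitting it:** I gripped it again from above, lowered it with the lugs in the slots, and pushed until the force rose sharply. The force was about 6–9 N on the spring and about 16 N at the bottom. I then turned it about 90° clockwise by the tool's measured yaw, and opened the fingers.
- **Last checks:**
  - In the last side picture the head's lower edge is at row 320. The expected row is 321 for locked and 293 for sprung up. The bar top is at about row 95, against 85 for locked and 55 for sprung up.
  - In the wrist picture the bar lies across the slots.
  - The gripper is clear above the port, with force readings near zero.
  - I steered clear of the bottle, bin and brush but did not measure whether they had moved.

Two things disagreed with the given data:

- **Fingertips:** They sat about 18 mm behind the reported TCP, not 11 mm ahead of it. The first close in the cradle therefore missed, without disturbing the cartridge, and I corrected the depth from the pictures.
- **Wrist camera:** Up close, it placed the held cartridge about 6 mm off in position and height compared with the side and top views. I went by the side and top views.

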